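# Pin the tension arm of a dosing pump and set its coaxial dial

## Robot

A 6-joint arm with a two-finger parallel gripper is mounted at the origin on the work surface. World frame = base frame: x ahead of the robot, y to its left, z up, the work surface at z = 0. Lengths are in mm, angles in rad, forces in N, time in s.
With the tool pointing down it reaches from about 400 to 925 mm from the base axis. Payload 3.4 kg.
Tool frame: the origin (TCP) lies midway between the tips of the shut fingers; the grasp point (between the pads) lies 19 mm behind it; y points along the fingers, x is the direction in which the jaws open and shut, and the axes are right-handed (so a half turn about y gives the same grasp; the last joint's range is limited). The gripper opens to 85 mm and grips with 20 to 120 N. Pads are 22 mm wide; open, the fingers measure 114 mm over their backs; the gripper's body (76 mm by 85 mm) begins 54 mm behind the grasp point. The pads swing forward as they close: fully open they stand 13 mm farther back than shut.
Start: joints at [-1.401, 0.307, 1.506, -0, 1.328, -0.073], TCP at [138.217, -558.146, 201.005] pointing down, gripper open.
Joint ranges: [-3.12, 3.12], [-1.05, 2.28], [0.14, 2.33], [-1.42, 4.57], [0.1, 2.73], [-2.68, 2.68]. Speed limits (rad/s): [2.57, 2.57, 3.14, 3.14, 3.14, 3.14].

## Interface

Orientations are given as a rotation vector (axis times angle).
In Python, from station import bot gives the robot as it stands.
- The arm moves only by the tool move_arm, never from a script. Its argument "increments" is a list of rows, each a list of 6 numbers: the shift along the tool's x, y, z in cm, then the turn, a rotation vector about the tool's x, y, z in degrees. A call has exactly 8 rows; each row is the pose to reach, as a shift and turn from the pose measured when the call began, along the tool's axes at that moment; what a row does not reach only later rows make up. A row lasts 1/12 s, in which the tool goes at most 41.7 mm and 7.16 degrees, less where a joint would pass 70% of its speed; a pose out of reach is approached as far as the arm can. A call with a gripper value outside its range is refused whole. "grip" is the opening, from -1 (shut) to 1 (fully open), set as the call begins (left out, the last holds). The fingers move at their own pace and stop on an object; the grip force is fixed at half the most. Time passes only in rows, so rows that repeat a pose let the fingers close, or fill a call up. It gives the time, the measured TCP pose, the force and the opening at its end, in the units of the state.
- bot.state(): the state, without advancing time (a new reading comes with each control period).
- bot.read_camera(name): name is "scene" or "top"; returns (picture, depth): 400x640x3 uint8, red, green, blue; 400x640 float32, mm along the optical axis (not along the pixel's ray), 0 where there is no reading.
- bot.camera_params(name): a dict with "intrinsics" (3x3 intrinsics, pixels), "distortion" ([k1, k2, p1, p2, k3] as OpenCV has them; the pictures are not rectified), "R" (3x3) and "t" (3): a world point X has camera coordinates R X + t. Camera axes: x right, y down, z forward; pixel columns grow to the right and rows downward; lengths in mm; the calibration is good to about 2 mm. A picture is of the moment at which its call begins. camera_params takes no time and is no camera call.
- bot.job_done(): hands the job in, once; it reports no verdict.
The state is a dict: "time_s": time; "qpos": joint angles; "qd": joint speeds; "tau": joint torques, N m; "tcp_pos": TCP position; "ee_rot": TCP orientation; "force": force on the tool from outside, world axes, zero at the start; "ft_torque": the same for the moment, N m; "finger_gap": finger opening in mm.
Only numpy, scipy, OpenCV 4.12 (cv2) and the standard library are available. Lean on these libraries where they do the work, as an engineer would, in place of code of your own. Each camera call takes 0.05 s, during which the arm holds its last target.

## Task

Get the dosing pump ready: push its blue sprung arm in towards the rollers and pin it there with the red-headed pin from the wooden rack, standing the pin right down in the yellow-framed hole so that the arm springs back against it. Then turn the dial's grey outer ring until its white line points at the green mark, and after that the orange inner knob until its line points at the mark as well. Leave the grey pins in the rack and do not push or knock over anything else on the bench.

Things in the scene. Friction and masses are not known exactly. Their poses are not given: they have to be found in the camera images.
- pump: Dosing pump fixed to the bench: flat white case 200 (x) x 300 (y) x 71 high with grey deck. Origin: centre of underside, z up. Left or right of the robot's centre line, turned up to 0.25 rad. On the deck, in pump x, y (mm): hole (-55, 64), arm pivot (70, 50), dial axis (-35, -95), roller head (35, -20) radius 30, 36 high; two posts 14 wide, 45 high at (83, 90), (83, 118); dropper bottle near (78, -125).
- tension_arm (a joint): Blue sprung arm's angle, rad: 0 at rest (swung out), growing counter-clockwise from above as it is pushed in, stop at 0.70. In pump axes it points along (-cos(0.55-q), sin(0.55-q)) from its pivot. Push its outer (+y) side towards the rollers (-y). Spring: 1.4 N at rest, 2.5 N at 0.55, 125 mm from the pivot. Pinned, it rests at about 0.53 against the shank of the pin on its outer side.
- pivot (a point): Point on the arm's vertical pivot axis at deck height. The arm is a bar 16 mm wide reaching 145 mm from this axis, its underside 4 mm and top 18 mm above the deck (20 mm at the pivot, whose bolt reaches 24 mm).
- bar_end (a point): Point on the centre line of the arm, 125 mm from its pivot axis and at half its thickness (11 mm above the deck); moves with the arm. The lock hole is also about 126 mm from the pivot.
- lock_hole (a point): Centre of the mouth of the lock hole, at deck height (71 mm above the bench), yellow frame round it. Vertical, 14.5 mm wide with small chamfer, 26 mm deep, closed below. The arm at rest lies on its outer (+y) side and must be pushed past it; a pin shank that pushes the arm stands over the hole when the arm is at about 0.55 rad.
- lock_pin: The red-headed pin, loose, about 70 g, upright in one of the rack's three holes (which one varies). Steel shank 12 mm in diameter, 48 mm long, narrowed to 9 mm over the last 3 mm; above it the red cylindrical head, 18 mm in diameter, 42 mm high (48 to 90 mm above the tip). Origin: centre of the tip's end face; z along the pin towards the head.
- pin_tip (a point): Centre of the end face of the red pin's shank (the same point as the pin's origin).
- rack: Wooden pin rack fixed to the bench, 60 (x) x 170 (y) x 34 mm high, origin at the centre of its underside. Three holes in a row along its y, at -55, 0 and 55 mm, 28 mm deep, 15.5 mm square. On the other side from the pump, turned up to 0.5 rad. Dropper bottles stand about 110 mm from the row, one on its -x and one on its +x side.
- spare_a: Grey-headed spare pin in the rack, same shape as the red one. Leave it there.
- spare_b: Grey-headed spare pin in the rack, same shape as the red one. Leave it there.
- dial_axis (a point): Point on the vertical axis of the coaxial dial at the height of the deck. The green mark on the deck lies 26 to 46 mm from the axis in the pump's +x direction.
- coarse_ring (a joint): Angle in rad of the dial's grey outer ring, counter-clockwise from above, limits -1.7 and 1.7; 0 when its white line points at the green mark. Ring: 44 mm in diameter, from 16 to 36 mm above the deck. It stays where it is left (friction 0.12 N m) and carries the inner knob round with it.
- fine_knob (a joint): Angle in rad of the orange inner knob relative to the outer ring, counter-clockwise from above, limits -1.7 and 1.7; 0 when its white line coincides with the ring's, and so, once the ring is set, points at the green mark. Knob: 20 mm in diameter, from 36 to 66 mm above the deck. Friction 0.035 N m: turning it leaves the ring still.
- dropper_a: White dropper bottle, 32 mm wide, 84 mm high, yellow band, loose, on the rack's -x side. Origin: centre of its underside, as for the following. Leave alone.
- dropper_b: White dropper bottle, 32 mm wide, 84 mm high, blue band, loose, on the rack's +x side. Leave alone.
- dropper_c: Small white dropper bottle, 26 mm wide, 84 mm high, green band, loose, standing on the pump's deck. Leave alone.
- beaker: Glass beaker, 72 mm wide, 90 mm high, loose, behind. Leave alone.
- cut_bottle: Clear plastic open cylinder, 90 mm wide, 170 mm high, loose, behind. Leave alone.
- amber_jar: Amber jar, 60 mm wide, 100 mm high, loose, behind. Leave alone.
- mouse: Grey computer mouse, 100 x 58 x 33 mm, loose, in front. Leave alone.
Not all that is in view belongs to the job. Of the things that look like the lock_pin, the smaller one is meant.

How it is judged:
By the outcome, as a careful person would: the job done as asked, in the order asked, and still so for the second after the job is handed in, with the robot touching nothing.
It also fails if it takes over 64 s, if anything falls off the work surface, if the arm or the gripper's body presses on something with over 40 N, if the wrist force passes 120 N, or if a joint passes its speed limit or range.

## Working session

There is one attempt and no reset: what is moved stays moved. The work goes in short steps, Python scripts to look and compute and a tool call to move; the robot and the scene stay as the last step left them, time stands still between calls to the robot, and variables do not carry over. Pictures are saved under pics/ and viewed, and the job is handed in when it is done.

Besides the shell and the picture viewer there is one more tool, called after "Request:" in YAML: its name, and indented under it one key for each argument. move_arm: Moves the arm, as the interface text tells. Its arguments: {"type":"object","properties":{"increments":{"type":"array"},"grip":{"type":"number"}},"required":["increments"]}

```bash
ls; mkdir -p pics; python3 - <<'E'
from station import bot
import cv2,numpy as np
print(bot.state())
for n in("scene","top"):
    im,d=bot.read_camera(n); p=bot.camera_params(n)
    cv2.imwrite(f"pics/{n}0.png",im[:,:,::-1]); np.savez(f"pics/{n}0.npz",im=im,d=d)
    print(n,p)
E
```

```text
pics
{'time_s': 0.0, 'qpos': array([-1.40150633e+00,  3.07572542e-01,  1.50768744e+00, -1.62357879e-05,
        1.32837837e+00, -7.35277668e-02]), 'qd': array([ 2.50233132e-04,  2.06554362e-05,  5.15706802e-04, -2.80443627e-04,
       -1.88148529e-03,  1.43070148e-04]), 'tau': array([-5.38059357e-04, -4.57566047e+01, -2.51923817e+01, -1.16223682e-04,
        1.32050825e-02, -1.25794824e-05]), 'tcp_pos': array([ 138.07825175, -557.39129526,  200.07605481]), 'ee_rot': array([-1.31292032,  1.02954077, -1.02699672]), 'force': array([ 0.23804151,  0.18860404, -0.2911307 ]), 'ft_torque': array([0.03276564, 0.02306477, 0.03731035]), 'finger_gap': 85.40531271160833}
scene {'intrinsics': array([[387.25569508,   0.        , 322.30057988],
       [  0.        , 387.25569508, 198.66641266],
       [  0.        ,   0.        ,   1.        ]]), 'distortion': array([0.00171128, 0.        , 0.        , 0.        , 0.        ]), 'R': array([[ 2.72399493e-01,  9.62183849e-01,  8.70026416e-04],
       [ 5.49756437e-01, -1.54896826e-01, -8.20837885e-01],
       [-7.89662191e-01,  2.24074126e-01, -5.71160581e-01]]), 't': array([ -95.95288366, -207.17153589, 1430.3784733 ])}
top {'intrinsics': array([[436.56232307,   0.        , 320.1945387 ],
       [  0.        , 436.56232307, 194.84235652],
       [  0.        ,   0.        ,   1.        ]]), 'distortion': array([-0.05038482,  0.        ,  0.        ,  0.        ,  0.        ]), 'R': array([[-4.28898263e-04, -9.99990024e-01,  4.44610929e-03],
       [-9.79911466e-01, -4.66420791e-04, -1.99432449e-01],
       [ 1.99432533e-01, -4.44232970e-03, -9.79901490e-01]]), 't': array([ -45.79239832,  554.54425183, 1331.52467451])}
```

View pics/scene0.png

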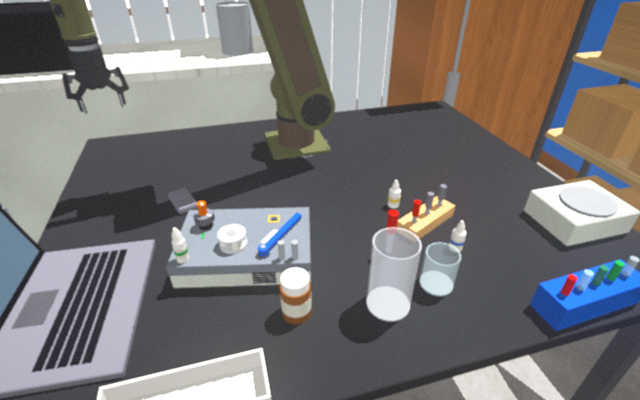

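View pics/top0.png

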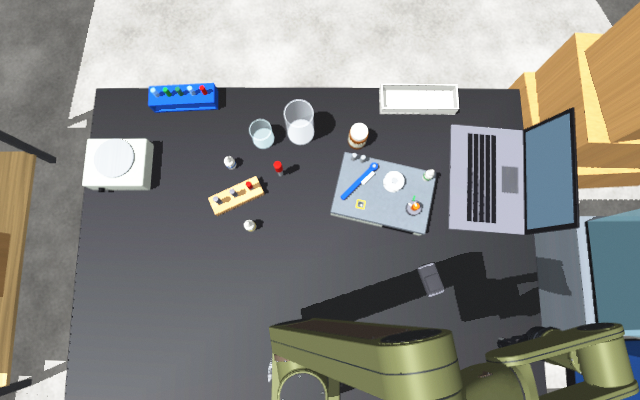

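```bash
cat > h.py <<'E'
import numpy as np,cv2
from station import bot
from scipy.spatial.transform import Rotation as Ro
P={n:bot.camera_params(n) for n in("scene","top")}
def ray(n,uv):
    p=P[n]; k=cv2.undistortPoints(np.array([[uv]],float),p["intrinsics"],p["distortion"])[0,0]
    R=p["R"]; return -R.T@p["t"], R.T@np.array([k[0],k[1],1.])
def plane(n,uv,z):
    o,d=ray(n,uv); return o+d*(z-o[2])/d[2]
def pix(n,X):
    p=P[n]; r=cv2.Rodrigues(p["R"])[0]
    return cv2.projectPoints(np.array(X,float).reshape(-1,1,3),r,p["t"],p["intrinsics"],p["distortion"])[0].reshape(-1,2)
def pt(n,d,uv):
    o,r=ray(n,uv); return o+r*d[int(round(uv[1])),int(round(uv[0]))]
def tri(uvs,uvt):
    a,d=ray("scene",uvs); b,e=ray("top",uvt)
    A=np.stack([d,-e],1); s=np.linalg.lstsq(A,b-a,rcond=None)[0]
    p,q=a+s[0]*d,b+s[1]*e; return (p+q)/2,np.linalg.norm(p-q)
def shot(n,tag):
    im,d=bot.read_camera(n); np.savez(f"pics/{n}{tag}.npz",im=im,d=d); return im,d
def crop(im,x0,y0,x1,y1,k,f):
    c=cv2.resize(im[y0:y1,x0:x1,::-1],None,fx=k,fy=k,interpolation=cv2.INTER_CUBIC); cv2.imwrite(f,c)
def blobs(im,mask,mn=8):
    n,l,s,c=cv2.connectedComponentsWithStats(mask.astype(np.uint8))
    return [(s[i].tolist(),c[i].round(2).tolist()) for i in range(1,n) if s[i][4]>=mn]
E
python3 - <<'E'
from h import *
t=np.load("pics/top0.npz")["im"]; s=np.load("pics/scene0.npz")["im"]
crop(t,320,140,450,240,6,"pics/t_pump.png"); crop(t,195,145,305,240,7,"pics/t_rack.png")
crop(s,165,190,325,295,5,"pics/s_pump.png"); crop(s,370,170,480,260,7,"pics/s_rack.png")
E
```

```text
(no output)
```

View pics/t_pump.png

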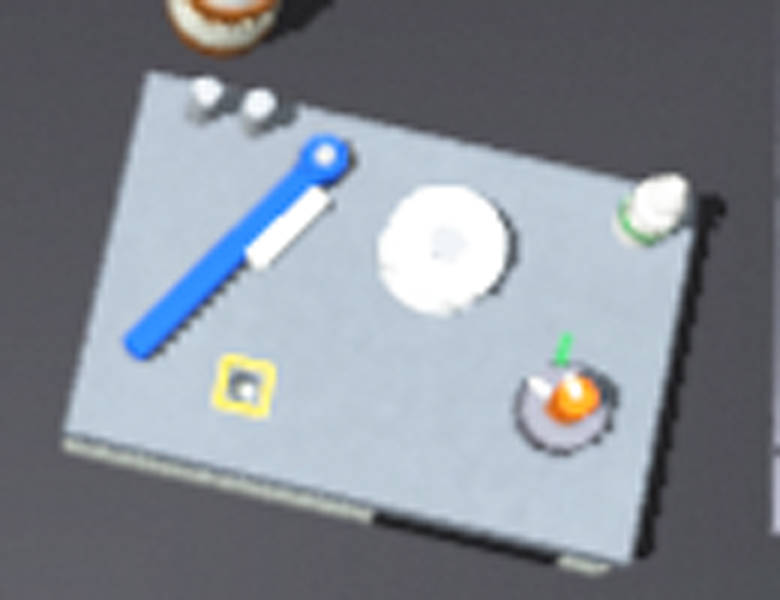

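View pics/t_rack.png

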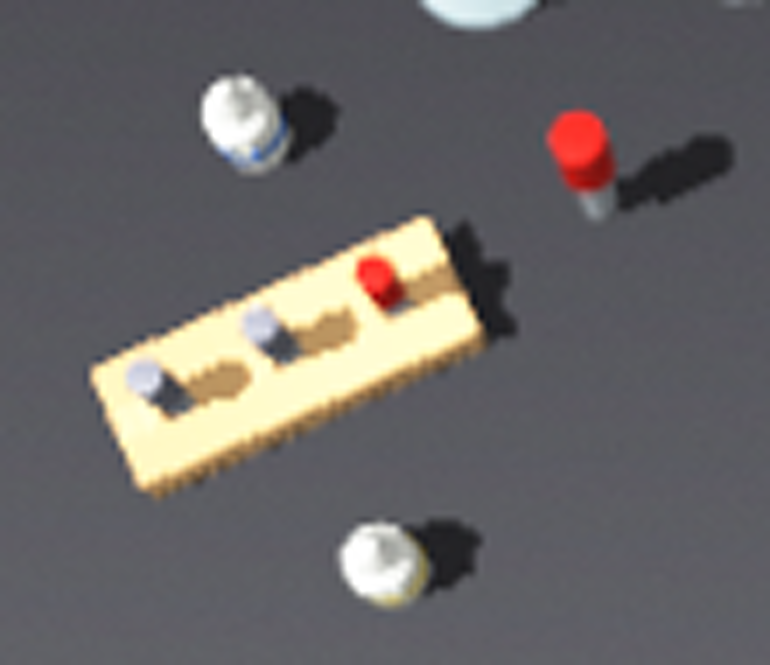

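View pics/s_pump.png

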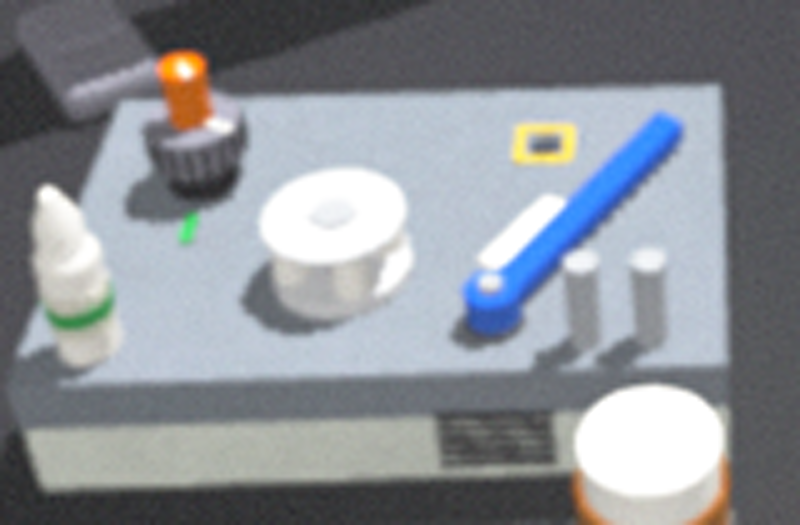

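View pics/s_rack.png

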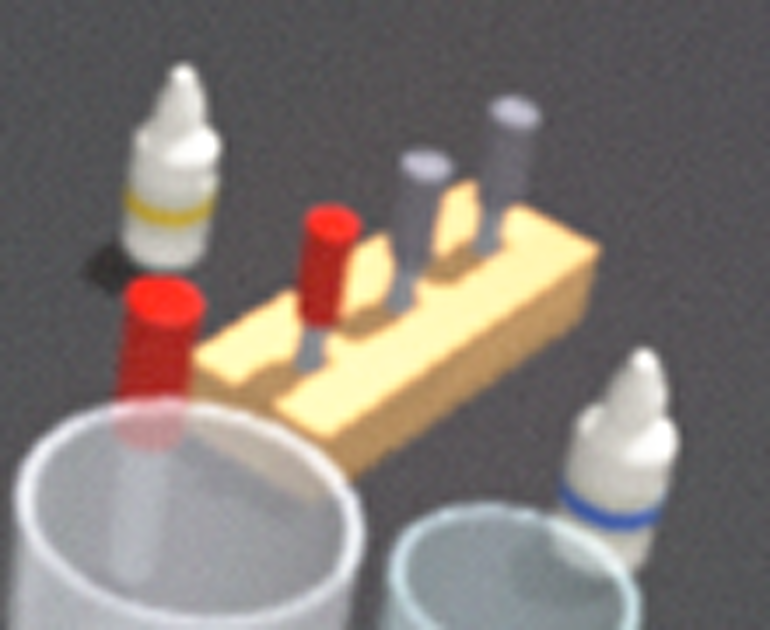

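```bash
cat > m1.py <<'E'
from h import *
D={n:np.load(f"pics/{n}0.npz") for n in("top","scene")}
H={n:cv2.cvtColor(D[n]["im"],cv2.COLOR_RGB2HSV).astype(int) for n in D}
def mask(n,h0,h1,s,v,box):
    h=H[n]; m=(h[...,0]>=h0)&(h[...,0]<=h1)&(h[...,1]>=s)&(h[...,2]>=v); z=np.zeros_like(m); x0,y0,x1,y1=box; z[y0:y1,x0:x1]=m[y0:y1,x0:x1]; return z
bt=(320,140,450,240); bs=(165,190,325,295)
for n,b in(("top",bt),("scene",bs)):
    for nm,a in dict(yellow=(20,34,90,120),blue=(100,120,150,100),green=(55,75,110,100),orange=(5,18,170,150)).items():
        print(n,nm,blobs(D[n]["im"],mask(n,*a,b),4))
br=(195,145,305,240); bsr=(370,170,480,260)
for n,b in(("top",br),("scene",bsr)):
    h=H[n]; m=mask(n,0,5,150,90,b)|mask(n,175,180,150,90,b); print(n,"red",blobs(0,m,4))
    print(n,"rack",blobs(0,mask(n,12,28,60,150,b),30))
# deck corners
t=D["top"]
def o(c,k,x0,y0): return ((c[0]+.5)/k-.5+x0,(c[1]+.5)/k-.5+y0)
for c in((148,70),(697,190),(632,562),(64,436)):
    uv=o(c,6,320,140); print("corner",uv,plane("top",uv,71).round(1))
for c in((120,100),(722,85),(728,362),(20,382)):
    uv=o(c,5,165,190); print("cornerS",uv,plane("scene",uv,71).round(1))
E
python3 m1.py
```

```text
top yellow [([356, 199, 10, 10, 37], [360.43, 203.57]), ([414, 205, 5, 4, 12], [415.75, 206.5])]
top blue [([341, 163, 37, 37, 219], [358.3, 181.48])]
top green [([413, 196, 2, 5, 7], [413.43, 197.86])]
top orange [([412, 205, 7, 5, 15], [413.8, 207.67])]
scene yellow [([268, 215, 12, 8, 52], [273.63, 218.0])]
scene blue [([258, 213, 43, 43, 370], [279.09, 234.48])]
scene green [([201, 233, 3, 5, 11], [202.18, 235.09]), ([176, 251, 11, 4, 15], [181.53, 253.07])]
scene orange [([197, 200, 10, 16, 93], [201.7, 207.35])]
top red [([273, 161, 10, 11, 79], [277.63, 165.96]), ([246, 182, 7, 7, 31], [248.68, 184.81])]
top rack [([208, 176, 56, 40, 283], [237.59, 194.52]), ([231, 188, 16, 11, 71], [240.2, 192.77]), ([216, 196, 15, 10, 72], [224.32, 199.86])]
scene red [([413, 199, 8, 17, 99], [415.96, 206.75]), ([387, 209, 12, 18, 171], [392.1, 217.49])]
scene rack [([389, 197, 11, 6, 37], [393.84, 200.11]), ([397, 196, 59, 42, 1060], [428.02, 216.9])]
corner (344.25, 151.25) [ 694.4 -123.    71. ]
corner (435.75, 171.25) [ 628.6 -414.8   71. ]
corner (424.9166666666667, 233.25) [ 430.1 -370.4   71. ]
corner (330.25, 212.25) [496.1 -77.   71. ]
cornerS (188.6, 209.6) [ 428.6 -369.2   71. ]
cornerS (309.0, 206.6) [497.9 -76.3  71. ]
cornerS (310.2, 262.0) [ 691.2 -122.5   71. ]
cornerS (168.6, 266.0) [ 622.6 -409.2   71. ]
```

```bash
cat >> h.py <<'E'
def fit2(A,B):
    A=np.array(A,float);B=np.array(B,float);a=A.mean(0);b=B.mean(0)
    U,S,V=np.linalg.svd((A-a).T@(B-b)); R=(U@V).T
    return R,b-R@a
E
python3 - <<'E'
from h import *
hole_t=plane("top",(360.6,203.9),71); hole_s=plane("scene",(273.8,218.4),71)
print(hole_t,hole_s)
# refine hole by frame bbox centre in crops
A=[(100,150),(100,-150),(-100,-150),(-100,150)]
T=[(694.4,-123),(628.6,-414.8),(430.1,-370.4),(496.1,-77)]
S=[(691.2,-122.5),(622.6,-409.2),(428.6,-369.2),(497.9,-76.3)]
for B in(T,S):
    R,t=fit2(A,B); yaw=np.arctan2(R[1,0],R[0,0]); print(yaw,t,[(R@a+t-b).round(1) for a,b in zip(A,B)])
    for nm,p in dict(hole=(-55,64),piv=(70,50),dial=(-35,-95)).items(): print(nm,(R@p+t).round(1))
def o(c,k,x0,y0): return ((c[0]+.5)/k-.5+x0,(c[1]+.5)/k-.5+y0)
print("bolt top",plane("top",o((325,154),6,320,140),95),"scene",plane("scene",o((490,282),5,165,190),95))
print("knob top",plane("top",o((574,396),6,320,140),137),"scene",plane("scene",o((184,68),5,165,190),137))
# arm tip top
print("armtip",plane("top",o((137,350),6,320,140),89),"scene",plane("scene",o((665,128),5,165,190),89))
# pins
for nm,a,b in(("red",(376,272),(332,219)),("ga",(261,325),(426,162)),("gb",(146,375),(515,109))):
    print(nm,plane("top",o(a,7,195,145),96).round(1),plane("scene",o(b,7,370,170),96).round(1),tri(o(b,7,370,170),o(a,7,195,145)))
for c in((428,216),(482,335),(147,486),(92,372)): print("rackc",plane("top",o(c,7,195,145),34).round(1))
print("post",[plane("top",o(c,6,320,140),116).round(1) for c in((207,91),(260,103))])
E
```

```text
[ 522.58931999 -172.27521294   71.        ] [ 521.92569528 -170.38571274   71.        ]
-0.22229620842795336 [ 562.3 -246.3] [array([-1.5,  1. ]), array([-1.8,  0.1]), array([ 1.6, -0.2]), array([ 1.7, -0.9])]
hole [ 522.8 -171.7]
piv [ 641.6 -213. ]
dial [ 507.2 -331.2]
-0.22909609225208025 [ 560.075 -244.3  ] [array([0.3, 1.6]), array([ 0.8, -3.9]), array([0. , 1.5]), array([-1.1,  0.8])]
hole [ 521.  -169.5]
piv [ 639.6 -211.5]
dial [ 504.4 -328.9]
bolt top [ 641.3553413  -213.54656939   95.        ] scene [ 641.23297828 -213.57688592   95.        ]
knob top [ 505.47839108 -329.05184167  137.        ] scene [ 507.44002155 -328.81189797  137.        ]
armtip [ 538.13532138 -114.46533812   89.        ] scene [ 548.35016814 -116.61077862   89.        ]
red [582.4 177.5  96. ] [580.4 178.6  96. ] (array([582.14012257, 177.37310749,  97.43516419]), np.float64(0.1667735593913313))
ga [558.4 227.7  96. ] [556.9 228.3  96. ] (array([558.1836944 , 227.47939921,  96.97399079]), np.float64(0.028005935763637902))
gb [535.8 277.7  96. ] [534. 278.  96.] (array([535.50347105, 277.14798023,  97.14933981]), np.float64(0.5161747609599953))
rackc [623.5 164.3  34. ]
rackc [566.9 137.7  34. ]
rackc [496.2 289.7  34. ]
rackc [549.4 317.7  34. ]
post [array([ 669.2, -150.6,  116. ]), array([ 662.8, -177.9,  116. ])]
```

```bash
cat >> h.py <<'E'
YAW=-0.224
HOLE=np.array([522.3,-171.3]); PIV=np.array([641.4,-213.3]); DIAL=np.array([506.5,-329.5])
def pr(v): c,s=np.cos(YAW),np.sin(YAW); return np.array([c*v[0]-s*v[1],s*v[0]+c*v[1]])
def cur():
    s=bot.state(); R=Ro.from_rotvec(s["ee_rot"]).as_matrix(); return s,s["tcp_pos"],R
def Rpsi(ps): c,s=np.cos(ps),np.sin(ps); return np.array([[c,0,-s],[s,0,c],[0,-1,0]])
def inc(*targets):
    "targets (x,y,z,psi)->increments from now"
    s,p,R=cur()
    print("t=%.2f pos"%s["time_s"],p.round(1),"psi %.3f"%np.arctan2(R[1,0],R[0,0]),"tilt",np.degrees(np.arccos(-R[2,1])).round(2),"F",s["force"].round(1),"gap %.1f"%s["finger_gap"],"q6 %.2f"%s["qpos"][5])
    for t in targets:
        d=R.T@(np.array(t[:3])-p)/10; r=np.degrees(Ro.from_matrix(R.T@Rpsi(t[3])).as_rotvec())
        print(t,"->",d.round(2),r.round(1))
E
python3 - <<'E'
from h import *
print(cur()[2].round(3))
inc((430,-150,200,.435),(582,178,170,.435),(582,178,58,.435))
a,b=(277.6,163),(392,210)
print("decoy",[plane("top",(277.3,164.0),z).round(0) for z in(0,100,130)]); print(tri((393.5,212.3),(277.3,164.2)))
print(plane("top",(280,174.5),0))
E
```

```text
[[ 0.24  -0.     0.971]
 [-0.971  0.002  0.24 ]
 [-0.002 -1.     0.   ]]
t=0.10 pos [ 138.1 -557.5  200.2] psi -1.328 tilt 0.1 F [-0.4  0.  -0.4] gap 85.8 q6 -0.07
(430, -150, 200, 0.435) -> [-32.54   0.08  38.13] [-1.00e-01 -1.01e+02 -1.00e-01]
(582, 178, 170, 0.435) -> [-60.72   3.14  60.77] [-1.00e-01 -1.01e+02 -1.00e-01]
(582, 178, 58, 0.435) -> [-60.69  14.34  60.77] [-1.00e-01 -1.01e+02 -1.00e-01]
decoy [array([672.,  98.,   0.]), array([644.,  88., 100.]), array([635.,  85., 130.])]
(array([637.50171251,  86.50107165, 120.58786353]), np.float64(0.5588469409658988))
[635.22993693  88.23030617   0.        ]
```

Request:
move_arm:
  increments:
    - [-2.5, 0, 3, 0, -7, 0]
    - [-5, 0, 6, 0, -14, 0]
    - [-7.5, 0, 9, 0, -21, 0]
    - [-10, 0, 12, 0, -28, 0]
    - [-12.5, 0, 15, 0, -35, 0]
    - [-15, 0, 18, 0, -42, 0]
    - [-17.5, 0, 21, 0, -49, 0]
    - [-20, 0, 24, 0, -56, 0]
  grip: 0

```text
time_s: 0.77
tcp_pos: [323.4, -303.7, 200.4]
ee_rot: [-1.552, 0.271, -0.27]
force: [0.5, 0.1, -0.2]
finger_gap: 42.9
```

```bash
python3 -c "
from h import *
inc((430,-150,200,.435),(470,-20,190,.435),(582,178,170,.435))"
```

```text
t=0.77 pos [ 323.4 -303.7  200.4] psi -0.345 tilt 0.13 F [ 0.5  0.1 -0.2] gap 42.9 q6 -0.51
(430, -150, 200, 0.435) -> [ 4.83  0.06 18.07] [ -0.1 -44.7  -0. ]
(470, -20, 190, 0.435) -> [ 4.2   1.09 31.66] [ -0.1 -44.7  -0. ]
(582, 178, 170, 0.435) -> [ 8.04  3.13 54.07] [ -0.1 -44.7  -0. ]
```

Request:
move_arm:
  increments:
    - [1, 0, 4, 0, -6, 0]
    - [2, 0, 8, 0, -12, 0]
    - [3, 0, 12, 0, -18, 0]
    - [4, 0, 16, 0, -24, 0]
    - [4.5, 0, 20, 0, -30, 0]
    - [4.5, 0.5, 24, 0, -36, 0]
    - [4.5, 0.8, 28, 0, -42, 0]
    - [4.5, 1, 32, 0, -44.7, 0]

```text
time_s: 1.43
tcp_pos: [473.8, -15.7, 190.3]
ee_rot: [-1.541, -0.344, 0.346]
force: [0.8, -1.5, 1.0]
finger_gap: 42.8
```

```bash
python3 -c "
from h import *
inc((582,178,150,.435),(582,178,60,.435))"
```

```text
t=1.43 pos [473.8 -15.7 190.3] psi 0.440 tilt 0.16 F [ 0.8 -1.5  1. ] gap 42.8 q6 -0.56
(582, 178, 150, 0.435) -> [18.04  4.06 12.91] [-0.2  0.3 -0. ]
(582, 178, 60, 0.435) -> [18.04 13.06 12.88] [-0.2  0.3 -0. ]
```

Request:
move_arm:
  increments:
    - [3, 0.5, 2, 0, 0, 0]
    - [6, 1.5, 4, 0, 0, 0]
    - [9, 2.5, 6, 0, 0, 0]
    - [12, 3.5, 8, 0, 0, 0]
    - [15, 4.5, 10.5, 0, 0, 0]
    - [17, 5.5, 12.2, 0, 0, 0]
    - [18.05, 6, 12.9, 0, 0.3, 0]
    - [18.05, 6, 12.9, 0, 0.3, 0]

```text
time_s: 2.1
tcp_pos: [582.3, 180.3, 128.5]
ee_rot: [-1.54, -0.34, 0.345]
force: [-1.0, -0.1, -1.2]
finger_gap: 42.5
```

```bash
python3 -c "
from h import *
inc((582,178,60,.435))
s,_=shot('scene','1'); t,_=shot('top','1')
crop(s,370,120,480,250,6,'pics/s1.png'); crop(t,195,125,325,240,6,'pics/t1.png')"
```

```text
t=2.10 pos [582.3 180.3 128.5] psi 0.437 tilt 0.26 F [-1.  -0.1 -1.2] gap 42.5 q6 -0.21
(582, 178, 60, 0.435) -> [-0.1   6.85 -0.23] [-0.2  0.1 -0.1]
```

View pics/s1.png

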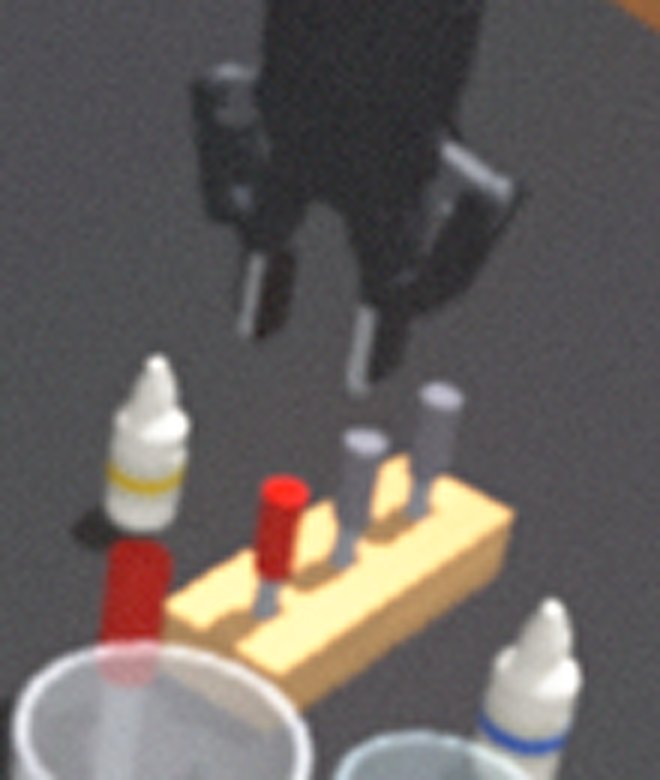

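View pics/t1.png

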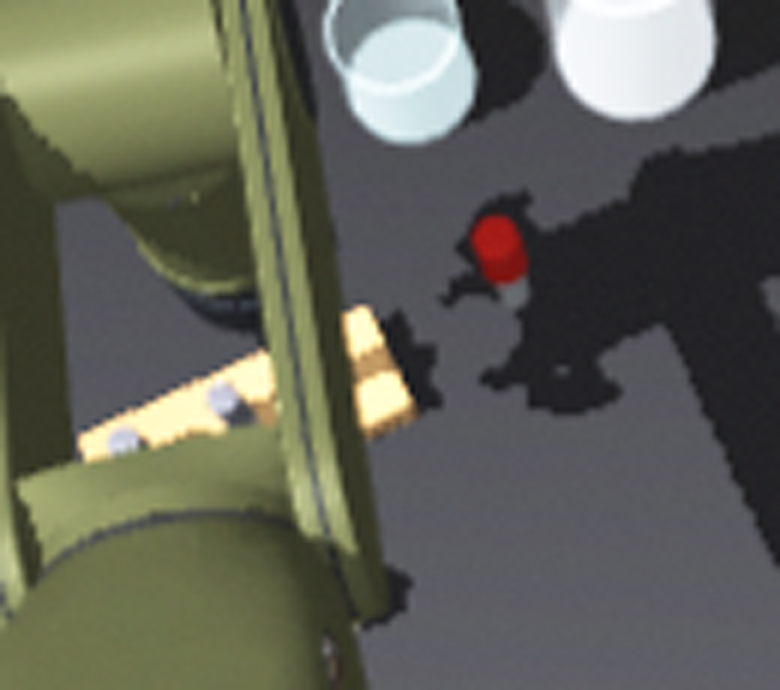

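```bash
python3 -c "
from h import *
print((pix('scene',[(582.3,180.3,128.5),(582,178,96),(582.3,180.3,136)])-[370,120])*6)
R=Rpsi(.437);print((pix('scene',[np.array((582.3,180.3,z))+s*(21+w)*R[:,0] for s in(-1,1) for w in (0,7) for z in (125,135)])-[370,120])*6)"
```

```text
[[299.37986778 421.30265793]
 [282.52701687 487.59315986]
 [302.084807   405.74124842]]
[[256.61989302 406.95391457]
 [259.9166664  386.41717176]
 [243.03616533 399.89715753]
 [246.23631037 379.41190396]
 [340.80199876 450.68543495]
 [344.71431523 429.83808567]
 [355.29589916 458.21463009]
 [359.31710077 437.31527798]]
```

```bash
python3 -c "
from h import *
inc((582,178,60,.435))
D=np.load('pics/scene1.npz');d=D['d']
for c in((247,325),(250,300),(360,380),(362,350),(265,325),(380,370),(283,490),(275,560)):
    uv=((c[0]+.5)/6-.5+370,(c[1]+.5)/6-.5+120); print(c,uv,pt('scene',d,uv).round(1))
print(d[168:190,428:436].round(0))
"
```

```text
t=2.20 pos [581.3 177.5 129.9] psi 0.436 tilt 0.22 F [-0.6 -0.   0.3] gap 42.3 q6 -0.21
(582, 178, 60, 0.435) -> [ 0.11  6.99 -0.  ] [-0.1  0.  -0.2]
(247, 325) (410.75, 173.75) [562.8 160.1 167. ]
(250, 300) (411.25, 169.58333333333334) [562.4 160.  178.3]
(360, 380) (429.5833333333333, 182.91666666666666) [611.5 183.6 166.8]
(362, 350) (429.9166666666667, 177.91666666666666) [611.7 181.9 180.7]
(265, 325) (413.75, 173.75) [563.4 167.9 166. ]
(380, 370) (432.9166666666667, 181.25) [616.6 188.1 173.7]
(283, 490) (416.75, 201.25) [581.7 177.3  96. ]
(275, 560) (415.4166666666667, 212.91666666666669) [587.6 175.4  64.6]
[[1276. 1284.  872.  870.  866.  861.  863.  865.]
 [1273. 1273.  874.  869.  869.  864.  867.  868.]
 [1271. 1271.  882.  867.  866.  870.  869.  868.]
 [1270.  880.  876.  875.  870.  869.  868.  870.]
 [1261.  881.  877.  877.  877.  878.  874.  871.]
 [1253.  881.  877.  879.  881.  880.  874.  874.]
 [1244.  880.  878.  878.  880.  881.  877.  876.]
 [1240.  884.  881.  882.  880.  878.  878.  877.]
 [ 886.  886.  883.  884.  883.  880.  880.  878.]
 [ 885.  886.  882.  885.  883.  881.  880.  880.]
 [ 889.  886.  885.  885.  882.  881.  882.  885.]
 [ 888.  888.  886.  889.  887.  886.  883.  893.]
 [ 892.  890.  889.  888.  888.  884.  886.  892.]
 [ 889.  890.  890.  892.  889.  886.  885.  893.]
 [ 891.  893.  895.  891.  887.  888.  889. 1208.]
 [ 893.  891.  893.  893.  890.  904. 1206. 1203.]
 [ 898.  894.  898.  901. 1196. 1202. 1201. 1201.]
 [1194. 1196. 1192. 1193. 1194. 1190. 1199. 1195.]
 [1187. 1187. 1189. 1189. 1189. 1191. 1192. 1190.]
 [1187. 1188. 1185. 1184. 1183. 1184. 1190. 1183.]
 [1182. 1177. 1182. 1183. 1183. 1183. 1184. 1180.]
 [1173. 1175. 1175. 1176. 1176. 1181. 1176. 1179.]]
```

```bash
python3 -c "
from h import *
D=np.load('pics/scene0.npz');d=D['d']
crop(D['im'],50,50,140,120,8,'pics/s0g.png')
print((pix('scene',[(138,-557.4,200),(138,-557.4,213),(138,-557.4,235)])-[50,50])*8)
for n in('scene',):
  for y in range(90,112,2):
    print(y,[pt('scene',d,(x,y)).round(0).tolist() if 0<d[y,x]<1650 else 0 for x in (80,82,84,124,126)])
"
```

```text
[[475.61523199 590.3330695 ]
 [463.85956448 555.41114923]
 [443.58819568 495.19715171]]
90 [[167.0, -591.0, 309.0], [163.0, -587.0, 307.0], [161.0, -583.0, 306.0], [131.0, -497.0, 288.0], [130.0, -492.0, 287.0]]
92 [[161.0, -594.0, 302.0], [161.0, -590.0, 302.0], [162.0, -585.0, 302.0], [-422.0, -614.0, 106.0], [-415.0, -605.0, 107.0]]
94 [[160.0, -596.0, 297.0], [161.0, -591.0, 297.0], [-421.0, -758.0, 112.0], [-418.0, -615.0, 99.0], [-420.0, -608.0, 98.0]]
96 [[163.0, -597.0, 292.0], [160.0, -593.0, 291.0], [-416.0, -759.0, 105.0], [-415.0, -617.0, 92.0], [-421.0, -610.0, 89.0]]
98 [[161.0, -599.0, 286.0], [144.0, -600.0, 281.0], [-418.0, -762.0, 97.0], [129.0, -503.0, 266.0], [-420.0, -612.0, 81.0]]
100 [[157.0, -602.0, 280.0], [158.0, -597.0, 280.0], [-417.0, -765.0, 89.0], [133.0, -504.0, 261.0], [-415.0, -614.0, 75.0]]
102 [[159.0, -603.0, 276.0], [160.0, -598.0, 275.0], [-417.0, -767.0, 81.0], [134.0, -505.0, 256.0], [-428.0, -618.0, 62.0]]
104 [[158.0, -605.0, 270.0], [164.0, -599.0, 272.0], [154.0, -597.0, 267.0], [134.0, -506.0, 251.0], [-418.0, -619.0, 57.0]]
106 [[160.0, -606.0, 265.0], [163.0, -601.0, 266.0], [159.0, -598.0, 264.0], [137.0, -507.0, 246.0], [-419.0, -621.0, 49.0]]
108 [[156.0, -609.0, 259.0], [159.0, -604.0, 259.0], [160.0, -599.0, 259.0], [-423.0, -632.0, 40.0], [-419.0, -623.0, 40.0]]
110 [[-417.0, -792.0, 51.0], [158.0, -606.0, 253.0], [159.0, -601.0, 253.0], [-417.0, -633.0, 33.0], [-427.0, -627.0, 29.0]]
```

View pics/s0g.png

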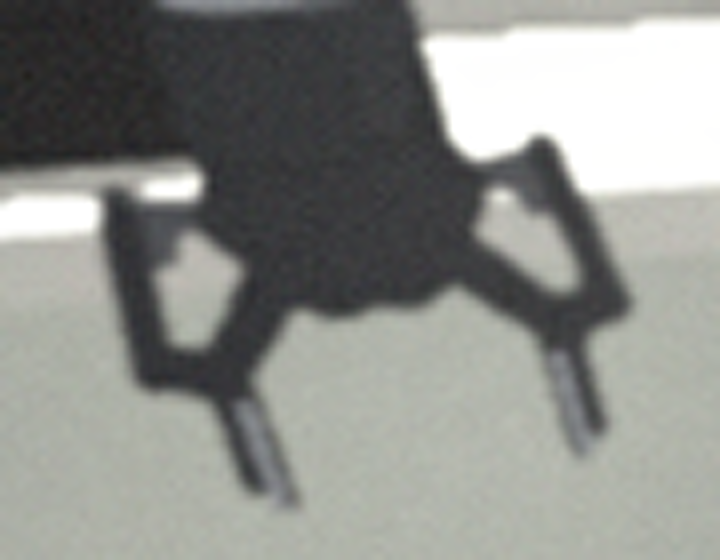

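Request:
move_arm:
  increments:
    - [0.1, 1, 0, 0, 0, 0]
    - [0.1, 2, 0, 0, 0, 0]
    - [0.1, 3, 0, 0, 0, 0]
    - [0.1, 4, 0, 0, 0, 0]
    - [0.1, 5, 0, 0, 0, 0]
    - [0.1, 6, 0, 0, 0, 0]
    - [0.1, 6.5, 0, 0, 0, 0]
    - [0.1, 6.5, 0, 0, 0, 0]

```text
time_s: 2.87
tcp_pos: [580.6, 177.6, 63.0]
ee_rot: [-1.542, -0.336, 0.347]
force: [-0.1, -0.4, -0.5]
finger_gap: 42.2
```

```bash
python3 -c "
from h import *
s,_=shot('scene','2')
inc((582,178,60,.435))
crop(s,370,120,480,250,6,'pics/s2.png')"
```

```text
t=2.92 pos [581.3 177.8  63.9] psi 0.436 tilt 0.32 F [-0.1 -0.1  0.7] gap 42.6 q6 -0.21
(582, 178, 60, 0.435) -> [ 0.07  0.39 -0.01] [-0.2  0.  -0.3]
```

View pics/s2.png

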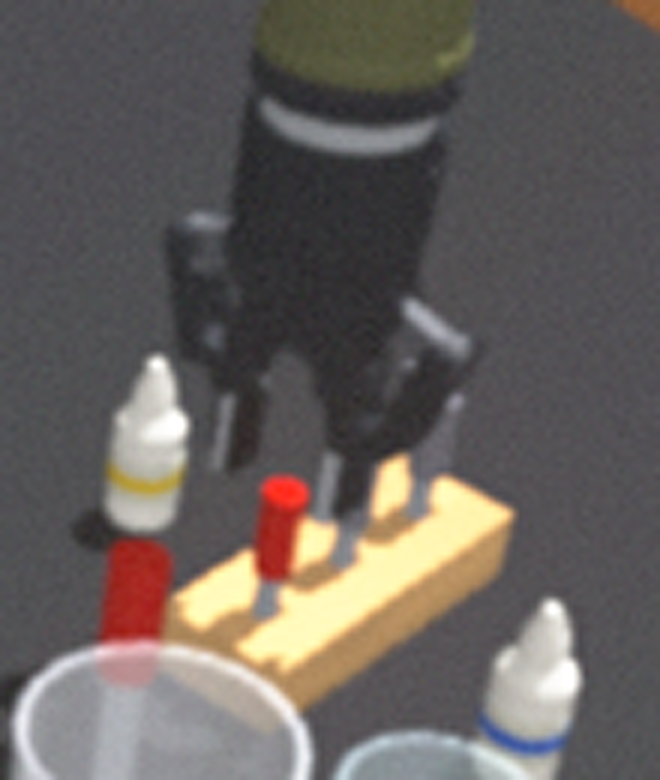

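```bash
python3 -c "
from h import *
D=np.load('pics/scene0.npz')['d']
for c in((340,300),(380,290),(285,495),(595,440),(585,445)):
    uv=((c[0]+.5)/8-.5+50,(c[1]+.5)/8-.5+50); print('s0',c,pt('scene',D,uv).round(1))
D=np.load('pics/scene2.npz')['d']
for c in((285,340),(220,460),(228,420),(325,505),(330,460),(283,490),(270,560),(350,500),(265,610)):
    uv=((c[0]+.5)/6-.5+370,(c[1]+.5)/6-.5+120); print('s2',c,pt('scene',D,uv).round(1))
"
```

```text
s0 (340, 300) [ 150.6 -565.7  309. ]
s0 (380, 290) [ 150.7 -553.2  311.1]
s0 (285, 495) [ 162.1 -598.4  250.2]
s0 (595, 440) [-421.4 -627.7   54.7]
s0 (585, 445) [ 136.5 -510.   248.7]
s2 (285, 340) [582.7 166.  170.7]
s2 (220, 460) [561.9 157.7 101.5]
s2 (228, 420) [564.9 156.8 123.5]
s2 (325, 505) [610.4 179.2 107.8]
s2 (330, 460) [609.5 178.2 129.2]
s2 (283, 490) [581.2 177.5  95.6]
s2 (270, 560) [587.9 172.8  65.4]
s2 (350, 500) [615.2 186.9 112. ]
s2 (265, 610) [585.6 176.   36.5]
```

Request:
move_arm:
  increments:
    - [0.05, 0.6, 0, 0, 0, 0]
    - [0.05, 1.2, 0, 0, 0, 0]
    - [0.05, 1.8, 0, 0, 0, 0]
    - [0.05, 2.4, 0, 0, 0, 0]
    - [0.05, 3, 0, 0, 0, 0]
    - [0.05, 3.5, 0, 0, 0, 0]
    - [0.05, 3.6, 0, 0, 0, 0]
    - [0.05, 3.6, 0, 0, 0, 0]

```text
time_s: 3.58
tcp_pos: [581.1, 177.9, 27.3]
ee_rot: [-1.542, -0.336, 0.347]
force: [-0.7, 0.6, 0.1]
finger_gap: 42.7
```

```bash
python3 -c "
from h import *
s,d=shot('scene','3')
inc((582,178,60,.435))
crop(s,370,120,480,250,6,'pics/s3.png')"
```

```text
t=3.63 pos [581.4 178.   27.6] psi 0.436 tilt 0.34 F [-0.1  0.2  0.4] gap 42.9 q6 -0.21
(582, 178, 60, 0.435) -> [ 0.03 -3.24 -0.01] [-0.2  0.  -0.3]
```

View pics/s3.png

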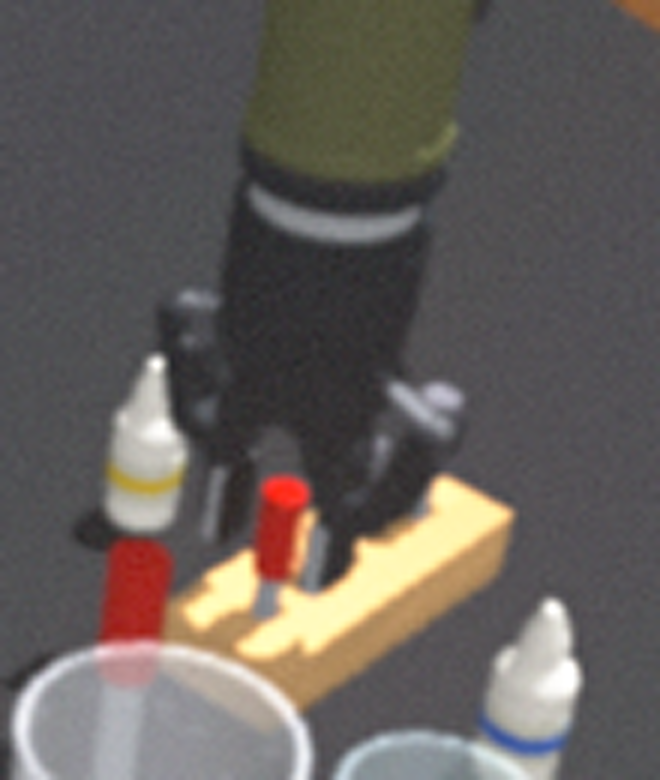

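Request:
move_arm:
  increments:
    - [0, 0, 0, 0, 0, 0]
    - [0, 0, 0, 0, 0, 0]
    - [0, 0, 0, 0, 0, 0]
    - [0, 0, 0, 0, 0, 0]
    - [0, 0, 0, 0, 0, 0]
    - [0, 0, 0, 0, 0, 0]
    - [0, -0.5, 0, 0, 0, 0]
    - [0, -1, 0, 0, 0, 0]
  grip: -1

```text
time_s: 4.3
tcp_pos: [580.9, 177.8, 37.5]
ee_rot: [-1.542, -0.336, 0.347]
force: [-0.1, -0.2, -0.1]
finger_gap: 16.9
```

```bash
python3 -c "
from h import *
inc((578,173,142,.435))
s,d=shot('scene','4')
crop(s,370,120,480,250,6,'pics/s4.png')"
```

```text
t=4.30 pos [580.9 177.8  37.5] psi 0.436 tilt 0.42 F [-0.1 -0.2 -0.1] gap 16.9 q6 -0.21
(578, 173, 142, 0.435) -> [ -0.54 -10.45  -0.28] [-0.2  0.  -0.4]
```

View pics/s4.png

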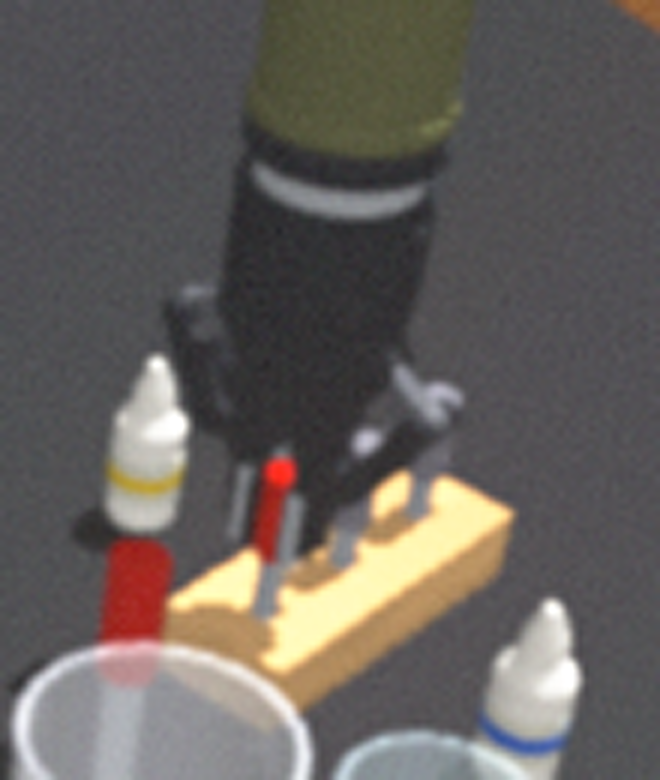

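Request:
move_arm:
  increments:
    - [0, -1, 0, 0, 0, 0]
    - [0, -2.5, 0, 0, 0, 0]
    - [0, -4, 0, 0, 0, 0]
    - [-0.2, -5.5, 0, 0, 2, 0]
    - [-0.5, -7, -0.5, 0, -3, 0]
    - [-1, -8.5, -1.5, 0, -8, 0]
    - [-1.5, -9.5, -3, 0, -13, 0]
    - [-2, -10, -5, 0, -18, 0]

```text
time_s: 5.02
tcp_pos: [586.0, 124.9, 141.4]
ee_rot: [-1.487, -0.59, 0.592]
force: [1.0, -0.5, -1.1]
finger_gap: 16.2
```

```bash
python3 -c "
from h import *
yh=np.pi/2+YAW
print(PIV+pr((0,0)), 'goal')
def arc(q,off=14,r=125):
    d=np.array([-np.cos(.55-q),np.sin(.55-q)]); n=np.array([d[1],-d[0]]); return HOLE-pr((-55,64))+pr((70,50))+pr(r*d+off*n)
print(arc(0,24),arc(0),arc(.2),arc(.4),arc(.55))
g=arc(0,26)
inc((560,60,142,1.0),(*g,142,yh),(*g,95,yh))
"
```

```text
[ 641.4 -213.3] goal
[ 568.45323257 -108.17861374] [ 561.46321952 -115.32981767] [ 543.70222024 -133.08595037] [ 529.82285745 -154.01670843] [ 522.3 -171.3]
t=5.02 pos [586.  124.9 141.4] psi 0.756 tilt 0.15 F [ 1.  -0.5 -1.1] gap 16.2 q6 -0.62
(560, 60, 142, 1.0) -> [-6.34 -0.07 -2.94] [ -0.1 -14.   -0. ]
(np.float64(569.8512351751266), np.float64(-106.748372958593), 142, 1.3467963267948966) -> [-17.06  -0.1  -15.75] [ -0.1 -33.9   0. ]
(np.float64(569.8512351751266), np.float64(-106.748372958593), 95, 1.3467963267948966) -> [-17.06   4.6  -15.77] [ -0.1 -33.9   0. ]
```

Request:
move_arm:
  increments:
    - [-2.5, 0, -1.5, 0, -4, 0]
    - [-5.3, 0, -3.5, 0, -9, 0]
    - [-8, 0, -6, 0, -14, 0]
    - [-10.5, 0, -8.5, 0, -19, 0]
    - [-13, 0, -11, 0, -24, 0]
    - [-15, 0, -13.2, 0, -29, 0]
    - [-16.5, 0, -15, 0, -33, 0]
    - [-17.05, 0, -15.75, 0, -33.9, 0]

```text
time_s: 5.68
tcp_pos: [570.0, -110.4, 141.9]
ee_rot: [-1.306, -1.043, 1.044]
force: [0.4, 0.2, -0.9]
finger_gap: 16.1
```

```bash
python3 -c "
from h import *
inc()
s,d=shot('scene','5');t,dt=shot('top','5')
crop(s,165,100,325,295,4,'pics/s5.png');crop(t,300,110,450,240,5,'pics/t5.png')"
```

```text
t=5.68 pos [ 570.  -110.4  141.9] psi 1.348 tilt 0.05 F [ 0.4  0.2 -0.9] gap 16.1 q6 -1.61
```

View pics/s5.png

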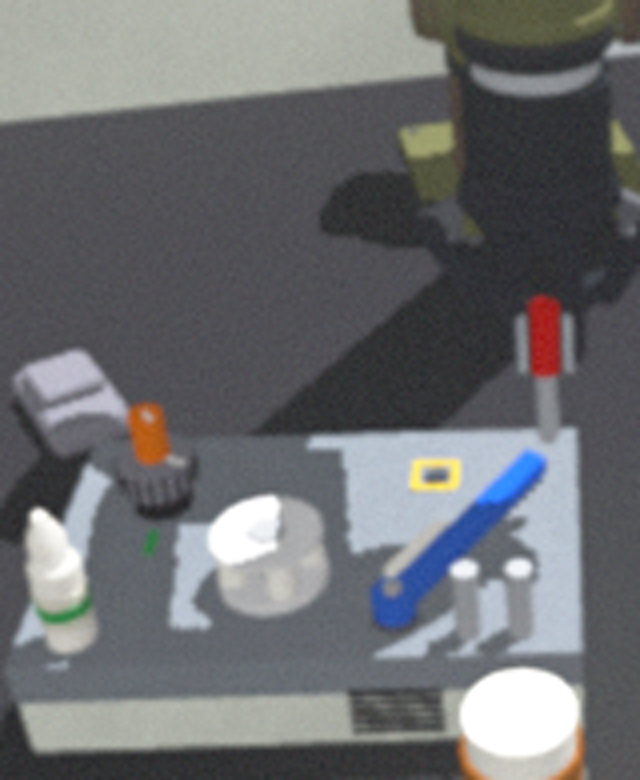

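View pics/t5.png

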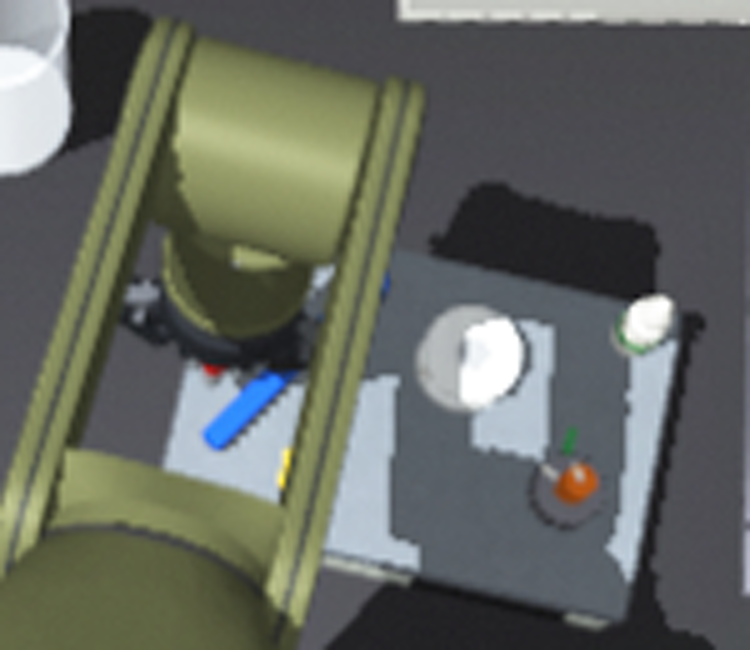

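```bash
python3 -c "
from h import *
print((pix('scene',[(570,-108.5,z) for z in (120.4,168,210)])-[165,100])*4)
im=np.load('pics/scene5.npz')['im'];D=np.load('pics/scene5.npz')['d']
for c in((544,300),(545,340),(547,400),(549,432)):
    uv=((c[0]+.5)/4-.5+165,(c[1]+.5)/4-.5+100); print(c,pt('scene',D,uv).round(1), plane('scene',uv,120.4).round(1))
h=cv2.cvtColor(im,cv2.COLOR_RGB2HSV); m=((h[...,0]<5)|(h[...,0]>175))&(h[...,1]>150)
m[:160]=0;m[200:]=0
for y in range(172,196): 
    x=np.flatnonzero(m[y,:320]); print(y,x.min() if len(x) else '',x.max() if len(x) else '',x.mean() if len(x) else '')
crop(im,285,165,315,215,12,'pics/s5b.png')
"
```

```text
[[550.67205405 436.86121435]
 [548.26411471 367.81922396]
 [546.00889218 303.17018507]]
(544, 300) [ 564.9 -109.3  210.1] [420.3 -78.2 120.4]
(545, 340) [ 577.6 -112.2  192.7] [467.5 -88.7 120.4]
(547, 400) [ 573.3 -111.4  150. ] [ 531.9 -102.5  120.4]
(549, 432) [ 573.1 -110.9  127.6] [ 563.5 -108.8  120.4]
172   
173   
174 299 302 300.5
175 298 303 300.5
176 297 304 300.5
177 297 304 300.5
178 297 304 300.5
179 298 304 301.0
180 298 304 301.0
181 298 304 301.0
182 298 304 301.0
183 298 304 301.0
184 298 304 301.0
185 298 304 301.0
186 298 304 301.0
187 298 304 301.0
188 298 304 301.0
189 298 304 301.0
190 298 304 301.0
191 298 304 301.0
192 298 304 301.0
193 299 302 300.5
194   
195
```

View pics/s5b.png

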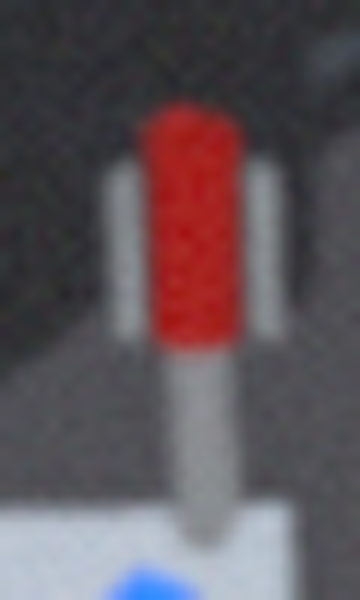

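```bash
python3 -c "
from h import *
yh=np.pi/2+YAW
inc((569.9,-107,95.5,yh))"
```

```text
t=5.78 pos [ 570.2 -108.8  141.7] psi 1.344 tilt 0.08 F [ 0.2 -0.1 -1.4] gap 17.1 q6 -1.61
(569.9, -107, 95.5, 1.3467963267948966) -> [0.17 4.62 0.07] [-0.1 -0.1  0. ]
```

Request:
move_arm:
  increments:
    - [0.1, 0.8, 0, 0, 0, 0]
    - [0.1, 1.6, 0, 0, 0, 0]
    - [0.15, 2.4, 0, 0, 0, 0]
    - [0.15, 3.2, 0, 0, 0, 0]
    - [0.15, 3.8, 0, 0, 0, 0]
    - [0.15, 4.3, 0, 0, 0, 0]
    - [0.15, 4.6, 0, 0, 0, 0]
    - [0.15, 4.6, 0, 0, 0, 0]

```text
time_s: 6.45
tcp_pos: [569.9, -106.9, 94.7]
ee_rot: [-1.305, -1.04, 1.042]
force: [0.5, -0.5, -0.6]
finger_gap: 16.6
```

```bash
python3 -c "
from h import *
yh=np.pi/2+YAW
s,d=shot('scene','6');crop(s,225,140,325,260,6,'pics/s6.png')
def arc(q,off=14,r=125):
    d=np.array([-np.cos(.55-q),np.sin(.55-q)]); n=np.array([d[1],-d[0]]); return HOLE-pr((-55,64))+pr((70,50))+pr(r*d+off*n)
inc(*[(*arc(q),95.5,yh) for q in (0,.1,.2,.3,.4,.5,.55,.58)])"
```

```text
t=6.50 pos [ 570.3 -107.1   95.3] psi 1.345 tilt 0.12 F [-0.6  0.4 -1.5] gap 16.7 q6 -1.60
(np.float64(561.4632195202432), np.float64(-115.32981767224305), 95.5, 1.3467963267948966) -> [-1.   -0.02  0.68] [-0.1 -0.1  0. ]
(np.float64(552.1384462721991), np.float64(-123.76348864906385), 95.5, 1.3467963267948966) -> [-2.03 -0.02  1.4 ] [-0.1 -0.1  0. ]
(np.float64(543.7022202386133), np.float64(-133.0859503723941), 95.5, 1.3467963267948966) -> [-3.13 -0.02  2.01] [-0.1 -0.1  0. ]
(np.float64(536.2388334013679), np.float64(-143.2040558862905), 95.5, 1.3467963267948966) -> [-4.28 -0.02  2.51] [-0.1 -0.1  0. ]
(np.float64(529.8228574546729), np.float64(-154.01670842505914), 95.5, 1.3467963267948966) -> [-5.48 -0.02  2.89] [-0.1 -0.1  0. ]
(np.float64(524.5183987093479), np.float64(-165.41587153872035), 95.5, 1.3467963267948966) -> [-6.71 -0.02  3.16] [-0.1 -0.1  0. ]
(np.float64(522.3), np.float64(-171.3), 95.5, 1.3467963267948966) -> [-7.34 -0.02  3.24] [-0.1 -0.1  0. ]
(np.float64(521.1111276337014), np.float64(-174.88111918416416), 95.5, 1.3467963267948966) -> [-7.71 -0.02  3.27] [-0.1 -0.1  0. ]
```

View pics/s6.png

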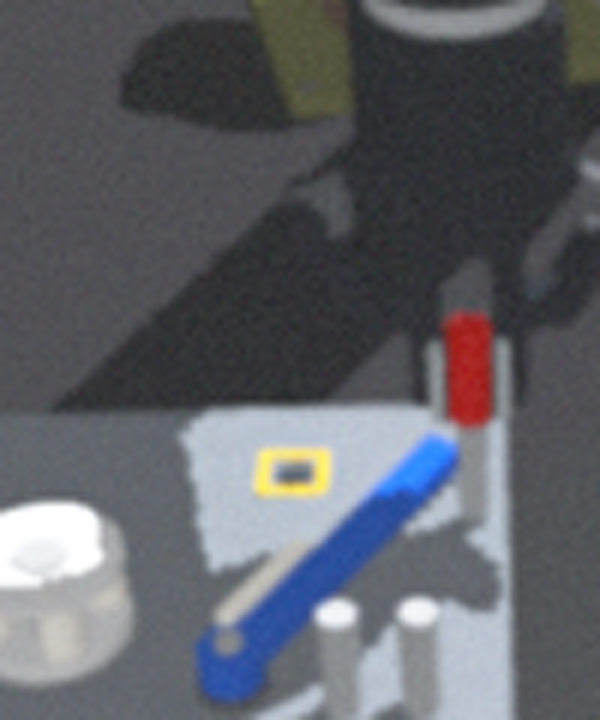

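Request:
move_arm:
  increments:
    - [-0.5, 0, 0.35, 0, 0, 0]
    - [-1, 0, 0.7, 0, 0, 0]
    - [-1.7, 0, 1.15, 0, 0, 0]
    - [-2.4, 0, 1.6, 0, 0, 0]
    - [-3.1, 0, 2, 0, 0, 0]
    - [-3.9, 0, 2.35, 0, 0, 0]
    - [-4.7, 0, 2.65, 0, 0, 0]
    - [-5.5, 0, 2.9, 0, 0, 0]

```text
time_s: 7.17
tcp_pos: [529.6, -155.0, 95.7]
ee_rot: [-1.307, -1.041, 1.04]
force: [2.2, 2.8, -0.6]
finger_gap: 16.4
```

```bash
python3 -c "
from h import *
yh=np.pi/2+YAW
s,d=shot('scene','7');crop(s,225,140,325,260,6,'pics/s7.png')
def arc(q,off=14,r=125):
    d=np.array([-np.cos(.55-q),np.sin(.55-q)]); n=np.array([d[1],-d[0]]); return HOLE-pr((-55,64))+pr((70,50))+pr(r*d+off*n)
inc(*[(*arc(q),95.5,yh) for q in (.5,.55,.58)])"
```

```text
t=7.22 pos [ 528.6 -156.2   95.5] psi 1.344 tilt 0.11 F [0.3 1.4 0.8] gap 16.5 q6 -1.71
(np.float64(524.5183987093479), np.float64(-165.41587153872035), 95.5, 1.3467963267948966) -> [-0.99  0.    0.19] [-0.1 -0.2 -0. ]
(np.float64(522.3), np.float64(-171.3), 95.5, 1.3467963267948966) -> [-1.62  0.    0.28] [-0.1 -0.2 -0. ]
(np.float64(521.1111276337014), np.float64(-174.88111918416416), 95.5, 1.3467963267948966) -> [-1.99  0.    0.31] [-0.1 -0.2 -0. ]
```

View pics/s7.png

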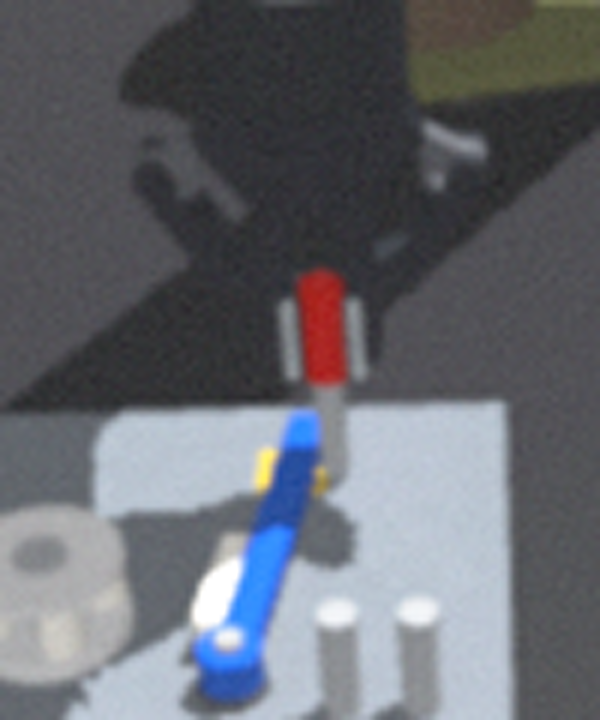

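Request:
move_arm:
  increments:
    - [-0.4, 0, 0.07, 0, 0, 0]
    - [-0.8, 0, 0.15, 0, 0, 0]
    - [-1.2, 0, 0.2, 0, 0, 0]
    - [-1.5, 0, 0.25, 0, 0, 0]
    - [-1.62, 0, 0.28, 0, 0, 0]
    - [-1.62, 0, 0.28, 0, 0, 0]
    - [-1.62, 0, 0.28, 0, 0, 0]
    - [-1.62, 0, 0.28, 0, 0, 0]

```text
time_s: 7.88
tcp_pos: [522.2, -171.1, 95.5]
ee_rot: [-1.306, -1.039, 1.041]
force: [2.6, 1.8, -0.9]
finger_gap: 16.6
```

```bash
python3 -c "
from h import *
yh=np.pi/2+YAW
s,d=shot('scene','8');crop(s,240,160,300,240,9,'pics/s8.png')
t,d=shot('top','8');crop(t,320,140,440,240,6,'pics/t8.png')
inc((*HOLE,95.5,yh))
print('hole px',(pix('scene',[(*HOLE,71),(*HOLE,74),(522,-171.1,74)])-[240,160])*9)"
```

```text
t=7.98 pos [ 522.3 -171.1   95.5] psi 1.344 tilt 0.12 F [ 1.7  2.5 -0.2] gap 16.6 q6 -1.74
(np.float64(522.3), np.float64(-171.3), 95.5, 1.3467963267948966) -> [-0.02 -0.   -0.01] [-0.1 -0.2 -0. ]
hole px [[301.08028413 526.98421047]
 [300.2864477  518.15422796]
 [300.83041681 517.37480238]]
```

View pics/s8.png

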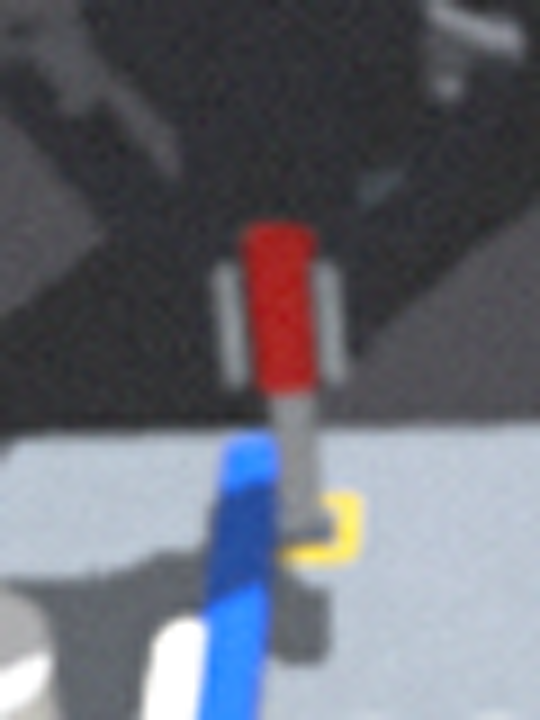

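View pics/t8.png

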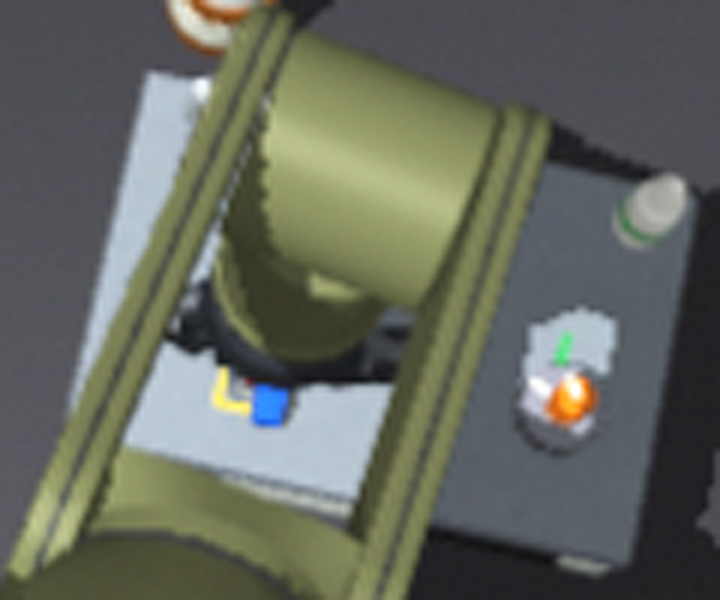

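```bash
python3 -c "
from h import *
a=np.load('pics/scene0.npz')['im'].astype(int);b=np.load('pics/scene8.npz')['im'].astype(int)
np.set_printoptions(linewidth=220)
print('yellowness0 (R-B)');print((a[213:226,264:285,0]-a[213:226,264:285,2]))
print('gray0');print(a[213:226,264:285].sum(2)//3)
print('gray8');print(b[203:226,264:285].sum(2)//3)
print((b[213:226,264:285,0]-b[213:226,264:285,2]))
"
```

```text
yellowness0 (R-B)
[[ -25  -21  -28  -27  -26  -24  -23  -26  -25  -26  -24  -26  -25  -27  -25  -28  -24  -25  -26  -21  -23]
 [ -23  -21  -23  -18    0   18   21   20   22   22   22   20   21   22   20    9  -17  -27  -21  -20  -22]
 [ -24  -24  -23   -1   58  110  106  107  107  111  117  118  108  108  114   88    9  -24  -20  -23  -21]
 [ -24  -22  -23   13   90  141   93   71   80   89   92   82   65   80  131  111   17  -26  -24  -24  -23]
 [ -24  -24  -23   17   93  123   44   -4    1    9    6    3    4   57  124  111   18  -26  -22  -23  -25]
 [ -22  -26  -20   30  108  116   29  -21  -17  -14  -14  -18   -4   77  147  115   16  -27  -27  -23  -24]
 [ -24  -23  -19   42  131  116   24  -19  -16  -16  -14  -16   -3   75  151  109   10  -26  -24  -21  -23]
 [ -24  -27  -13   49  135  114   51   40   56   57   64   68   55   91  145   93    3  -24  -25  -23  -22]
 [ -24  -25  -18   45  136  143  113  125  139  145  149  154  141  135  130   70   -7  -28  -22  -23  -23]
 [ -23  -24  -21   13   77   80   70   71   71   68   74   83   73   66   44    9  -20  -24  -21  -22  -30]
 [
[... 4173 characters left out ...]
  -15   -3   77  157  111   12  -24  -22  -22  -22]
 [-105 -122 -119 -116 -116  -98  -55    2   30   51   66   70   58   89  143   98    5  -24  -21  -22  -23]
 [-107 -114 -120 -116 -112  -89  -20   55   97  140  154  163  138  134  133   71   -6  -24  -23  -22  -22]
 [-110 -120 -121 -120 -113  -91  -28   30   51   69   77   83   79   66   44    5  -20  -22  -24  -22  -23]
 [-113 -118 -111 -119 -116  -93  -47   -5    3   -1   -4   -6   -4   -8  -16  -24  -25  -24  -24  -24  -23]
 [-121 -110 -114 -123 -133  -98  -45  -18  -12  -17  -23  -23  -25  -22  -26  -24  -25  -24  -24  -24  -22]
 [-116 -128 -156 -182 -192 -124  -39  -14  -13  -13  -16  -16  -18  -23  -22  -24  -23  -23  -24  -22  -23]]
```

```bash
python3 -c "
from h import *
C=-P['scene']['R'].T@P['scene']['t'];print('cam',C)
d0=np.load('pics/scene0.npz')['d'];d8=np.load('pics/scene8.npz')['d']
pts=np.array([pt('scene',d0,(x,y)) for x in list(range(255,266))+list(range(283,290)) for y in range(211,222) if x<266 or y<212]);print('deck z',pts[:,2].mean(),pts[:,2].std())
pts=np.array([pt('scene',d8,(x,y)) for x in (272,273) for y in range(204,216)]);print('shank near',pts.mean(0),pts.std(0))
u=(C-pts.mean(0))[:2];u/=np.linalg.norm(u);print('axis',pts.mean(0)[:2]-5.7*u)
pts=np.array([pt('scene',d8,(x,y)) for x in (270,271,272) for y in range(190,202)]);print('head near',pts.mean(0),pts.std(0));print('axis',pts.mean(0)[:2]-8.6*u)
print('hole scene',plane('scene',(273.45,218.4),71), 'tip ray',plane('scene',(272.7,217.0),74),plane('scene',(272.7,217.0),73))
"
```

```text
cam [1269.54720167 -260.27670505  647.00503676]
deck z 70.83291341567357 1.0346163743211376
shank near [ 526.17654727 -172.09546771  101.12370085] [ 1.69325664  1.32589903 10.25919805]
axis [ 520.51623281 -171.42402133]
head near [ 529.0980377  -172.98513536  143.43917608] [1.23565457 1.95011686 9.74338223]
axis [ 520.55791413 -171.97207591]
hole scene [ 521.69534481 -171.20275931   71.        ] tip ray [ 519.61225473 -172.46007089   74.        ] [ 518.30347924 -172.30681459   73.        ]
```

Request:
move_arm:
  increments:
    - [0.07, 0, -0.05, 0, 0, 0]
    - [0.13, 0, -0.1, 0, 0, 0]
    - [0.13, 0.1, -0.1, 0, 0, 0]
    - [0.13, 0.2, -0.1, 0, 0, 0]
    - [0.13, 0.3, -0.1, 0, 0, 0]
    - [0.13, 0.4, -0.1, 0, 0, 0]
    - [0.13, 0.5, -0.1, 0, 0, 0]
    - [0.13, 0.6, -0.1, 0, 0, 0]

```text
time_s: 8.65
tcp_pos: [523.4, -170.0, 89.3]
ee_rot: [-1.306, -1.039, 1.042]
force: [0.5, 1.0, 2.2]
finger_gap: 16.6
```

```bash
python3 -c "
from h import *
inc((523.6,-170.3,89.5,1.347))"
```

```text
t=8.65 pos [ 523.4 -170.    89.3] psi 1.344 tilt 0.14 F [0.5 1.  2.2] gap 16.6 q6 -1.73
(523.6, -170.3, 89.5, 1.347) -> [-0.02 -0.02 -0.03] [-0.1 -0.2 -0. ]
```

Request:
move_arm:
  increments:
    - [0, 0.1, 0, 0, 0, 0]
    - [0, 0.2, 0, 0, 0, 0]
    - [0, 0.3, 0, 0, 0, 0]
    - [0, 0.4, 0, 0, 0, 0]
    - [0, 0.5, 0, 0, 0, 0]
    - [0, 0.6, 0, 0, 0, 0]
    - [0, 0.7, 0, 0, 0, 0]
    - [0, 0.8, 0, 0, 0, 0]

```text
time_s: 9.32
tcp_pos: [523.4, -170.0, 81.2]
ee_rot: [-1.306, -1.039, 1.042]
force: [0.3, 1.5, 0.2]
finger_gap: 16.6
```

```bash
python3 -c "
from h import *
inc((523.6,-170.3,89.5,1.347))
s,d=shot('scene','9');crop(s,240,160,300,240,9,'pics/s9.png')"
```

```text
t=9.32 pos [ 523.4 -170.    81.2] psi 1.344 tilt 0.14 F [0.3 1.5 0.2] gap 16.6 q6 -1.73
(523.6, -170.3, 89.5, 1.347) -> [-0.02 -0.83 -0.03] [-0.1 -0.2 -0. ]
```

View pics/s9.png

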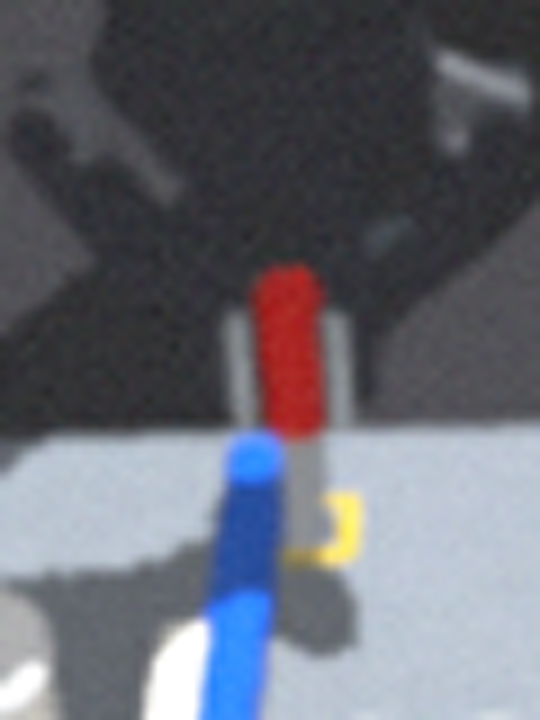

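Request:
move_arm:
  increments:
    - [0, 0.2, 0, 0, 0, 0]
    - [0, 0.4, 0, 0, 0, 0]
    - [0, 0.6, 0, 0, 0, 0]
    - [0, 0.8, 0, 0, 0, 0]
    - [0, 1, 0, 0, 0, 0]
    - [0, 1.2, 0, 0, 0, 0]
    - [0, 1.3, 0, 0, 0, 0]
    - [0, 1.35, 0, 0, 0, 0]

```text
time_s: 10.03
tcp_pos: [523.1, -170.0, 67.3]
ee_rot: [-1.306, -1.039, 1.042]
force: [0.8, 2.4, 1.6]
finger_gap: 16.4
```

```bash
python3 -c "
from h import *
inc((523.6,-170.3,65,1.347))"
```

```text
t=10.03 pos [ 523.1 -170.    67.3] psi 1.344 tilt 0.17 F [0.8 2.4 1.6] gap 16.4 q6 -1.73
(523.6, -170.3, 65, 1.347) -> [-0.02  0.23 -0.06] [-0.2 -0.2 -0. ]
```

Request:
move_arm:
  increments:
    - [0, 0.05, 0, 0, 0, 0]
    - [0, 0.05, 0, 0, 0, 0]
    - [0, 0.1, 0, 0, 0, 0]
    - [0, 0.1, 0, 0, 0, 0]
    - [0, 0.15, 0, 0, 0, 0]
    - [0, 0.15, 0, 0, 0, 0]
    - [0, 0.2, 0, 0, 0, 0]
    - [0, 0.2, 0, 0, 0, 0]

```text
time_s: 10.7
tcp_pos: [523.5, -170.1, 67.0]
ee_rot: [-1.307, -1.039, 1.041]
force: [-2.3, 3.1, 13.2]
finger_gap: 16.9
```

```bash
python3 -c "
from h import *
inc((523.6,-170.3,65,1.347))"
```

```text
t=10.70 pos [ 523.5 -170.1   67. ] psi 1.344 tilt 0.09 F [-2.3  3.1 13.2] gap 16.9 q6 -1.73
(523.6, -170.3, 65, 1.347) -> [-0.02  0.2  -0.02] [-0.1 -0.2 -0. ]
```

Request:
move_arm:
  increments:
    - [0, 0, 0, 0, 0, 0]
    - [0, 0, 0, 0, 0, 0]
    - [0, 0, 0, 0, 0, 0]
    - [0, 0, 0, 0, 0, 0]
    - [0, 0, 0, 0, 0, 0]
    - [0, 0, 0, 0, 0, 0]
    - [0, -0.5, 0, 0, 0, 0]
    - [0, -2, 0, 0, 0, 0]
  grip: 0

```text
time_s: 11.37
tcp_pos: [521.6, -169.4, 85.3]
ee_rot: [-1.302, -1.037, 1.043]
force: [-0.6, 0.6, 0.1]
finger_gap: 42.6
```

Request:
move_arm:
  increments:
    - [0, -2, 0, 0, 0, 0]
    - [0, -4, 0, 0, 0, 0]
    - [0, -6, 0, 0, 0, 0]
    - [0, -7.5, 0, 0, 0, 0]
    - [0, -8.5, 0, 0, 0, 0]
    - [0, -9, 0, 0, 0, 0]
    - [0, -9, 0, 0, 0, 0]
    - [0, -9, 0, 0, 0, 0]

```text
time_s: 12.03
tcp_pos: [521.8, -169.4, 174.9]
ee_rot: [-1.302, -1.036, 1.043]
force: [-0.6, 0.0, -0.1]
finger_gap: 42.9
```

```bash
python3 -c "
from h import *
inc((*DIAL,160,1.347))
s,d=shot('scene','10');crop(s,165,190,325,295,5,'pics/s10.png');
t,d=shot('top','10');crop(t,320,140,450,240,6,'pics/t10.png')"
```

```text
t=12.03 pos [ 521.8 -169.4  174.9] psi 1.344 tilt 0.42 F [-0.6  0.  -0.1] gap 42.9 q6 -1.73
(np.float64(506.5), np.float64(-329.5), 160, 1.347) -> [-15.94   1.47  -2.12] [-0.4 -0.2  0. ]
```

View pics/s10.png

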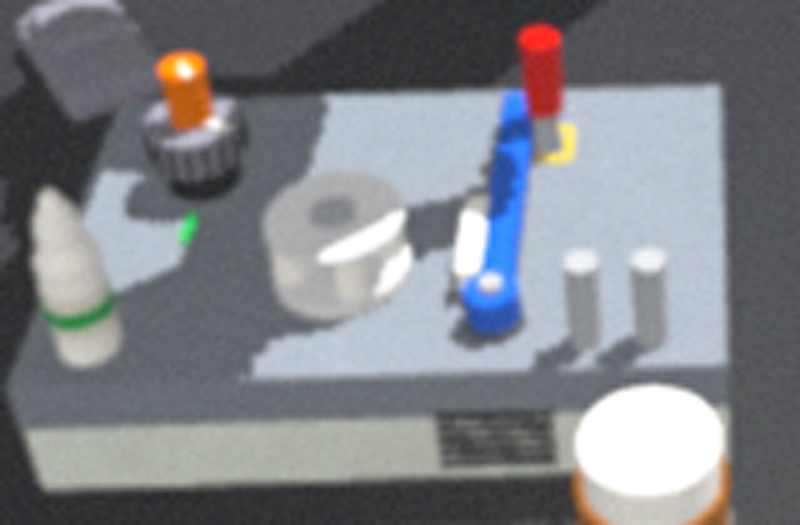

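View pics/t10.png

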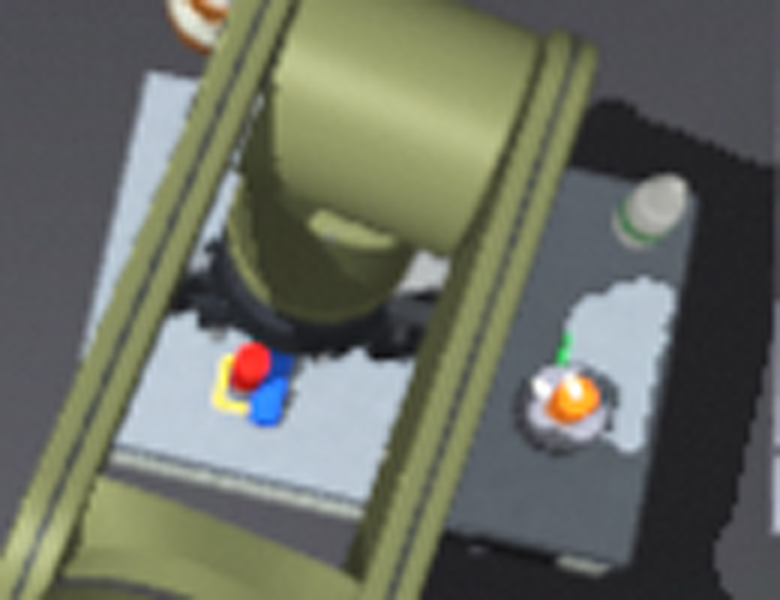

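```bash
python3 -c "
from h import *
print('pin top', [plane('scene',((541.5)/5-.5+165,(38.5)/5-.5+190),z).round(1) for z in (135,138,141)],[plane('top',((250.5)/6-.5+320,(364.5)/6-.5+140),z).round(1) for z in(135,138)], tri(((541.5)/5-.5+165,(38.5)/5-.5+190),((250.5)/6-.5+320,(364.5)/6-.5+140)))
t=np.load('pics/top0.npz')['im'];s=np.load('pics/scene0.npz')['im']
a=cv2.resize(t[192:220,400:428],None,fx=20,fy=20,interpolation=cv2.INTER_CUBIC)
b=cv2.resize(s[196:236,190:220],None,fx=14,fy=14,interpolation=cv2.INTER_CUBIC)
cv2.imwrite('pics/dt.png',a[:,:,::-1]);cv2.imwrite('pics/ds.png',b[:,:,::-1])
for n,(x0,y0,k) in dict(top=(400,192,20),scene=(190,196,14)).items():
  for nm,z in(('deck',71),('ring',107),('knob',137)):
    print(n,nm,((pix(n,[(*DIAL,z)])[0]+.5-[x0,y0])*k).round(0))
"
```

```text
pin top [array([ 524.7, -168.7,  135. ]), array([ 529. , -169.2,  138. ]), array([ 533.4, -169.7,  141. ])] [array([ 522. , -168.1,  135. ]), array([ 521.5, -167.8,  138. ])] (array([ 522.32866486, -168.31959043,  133.37292301]), np.float64(0.08590405644566135))
top deck [226. 349.]
top ring [275. 310.]
top knob [318. 275.]
scene deck [232. 423.]
scene ring [194. 253.]
scene knob [162. 105.]
```

View pics/dt.png

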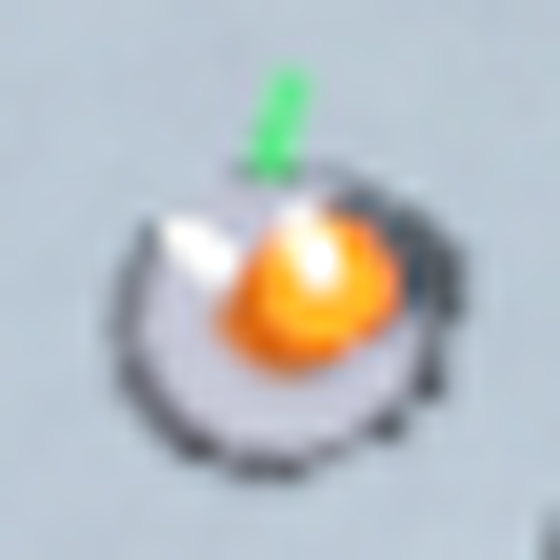

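View pics/ds.png

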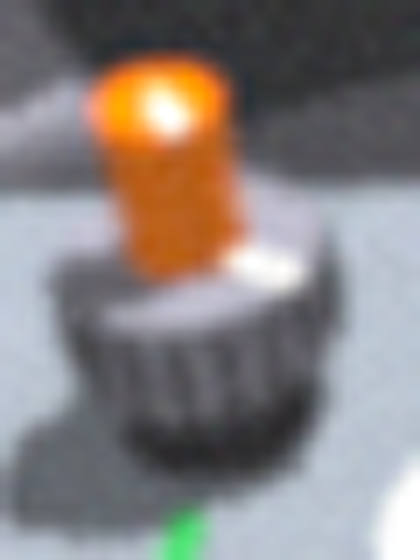

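```bash
cat >> h.py <<'E'
def wr(a): return (a+np.pi)%(2*np.pi)-np.pi
def pca(n,m,z,c=None):
    "mask -> world pts on plane; returns centroid, axis angle (pump frame), angle of centroid about DIAL"
    ys,xs=np.nonzero(m>0); w=m[ys,xs].astype(float)
    Q=np.array([plane(n,(x,y),z)[:2] for x,y in zip(xs,ys)]); c0=(Q*w[:,None]).sum(0)/w.sum()
    C=((Q-c0)*w[:,None]).T@(Q-c0); e,v=np.linalg.eigh(C); a=np.arctan2(v[1,1],v[0,1])
    r=c0-DIAL
    return c0,wr(a-YAW),np.sqrt(e/w.sum()),wr(np.arctan2(r[1],r[0])-YAW),np.linalg.norm(r),len(xs)
E
python3 - <<'E'
from h import *
def o(n,c):
    x0,y0,k=dict(top=(400,192,20),scene=(190,196,14))[n]; return ((c[0]+.5)/k-.5+x0,(c[1]+.5)/k-.5+y0)
for n,z,a,b in(("top",107,(235,265),(165,225)),("scene",107,(228,255),(300,275)),("top",137,(322,280),(302,220)),("scene",137,(150,92),(180,128)),("top",71,(262,170),(293,75)),("scene",71,(192,520),(170,560))):
    p,q=plane(n,o(n,a),z)[:2],plane(n,o(n,b),z)[:2]
    f=lambda v: wr(np.arctan2(v[1],v[0])-YAW).round(3)
    print(n,z,p.round(1),q.round(1),"seg",f(q-p),"from axis",f(p-DIAL),f(q-DIAL),"r",np.linalg.norm(p-DIAL).round(1),np.linalg.norm(q-DIAL).round(1))
E
```

```text
top 107 [ 513.3 -323.7] [ 519.5 -313.2] seg 1.26 from axis 0.925 1.119 r 8.9 20.8
scene 107 [ 508.7 -324.1] [ 517.5 -312.9] seg 1.127 from axis 1.41 1.209 r 5.8 19.9
top 137 [ 505.7 -330.2] [ 514.8 -327.6] seg 0.503 from axis -2.236 0.453 r 1.1 8.5
scene 137 [ 502.3 -331.2] [ 514.  -326.8] seg 0.586 from axis -2.528 0.57 r 4.5 7.9
top 71 [ 535.  -336.5] [ 550.2 -342. ] seg -0.126 from axis -0.016 -0.055 r 29.3 45.5
scene 71 [ 531.  -336.6] [ 540.5 -340.4] seg -0.153 from axis -0.058 -0.085 r 25.5 35.7
```

Request:
move_arm:
  increments:
    - [-2, 0, -0.3, 0, 0, 0]
    - [-4, 0, -0.6, 0, 0, 0]
    - [-6.5, 0, -0.9, 0, 0, 0]
    - [-9, 0, -1.2, 0, 0, 0]
    - [-11.5, 0, -1.5, 0, 0, 0]
    - [-14, 0.5, -1.8, 0, 0, 0]
    - [-15.5, 1.5, -2.1, 0, 0, 0]
    - [-15.9, 2.5, -2.15, -0.4, 0, 0]
  grip: 1

```text
time_s: 12.8
tcp_pos: [506.4, -331.8, 147.3]
ee_rot: [-1.308, -1.038, 1.04]
force: [0.8, 0.7, -0.0]
finger_gap: 85.2
```

```bash
python3 -c "
from h import *
inc((507.3,-329.0,48,1.344))
s,d=shot('scene','11');crop(s,155,120,275,255,5,'pics/s11.png')"
```

```text
t=12.80 pos [ 506.4 -331.8  147.3] psi 1.342 tilt 0.1 F [ 0.8  0.7 -0. ] gap 85.2 q6 -1.99
(507.3, -329.0, 48, 1.344) -> [ 0.3   9.93 -0.04] [-0.1 -0.1 -0. ]
```

View pics/s11.png

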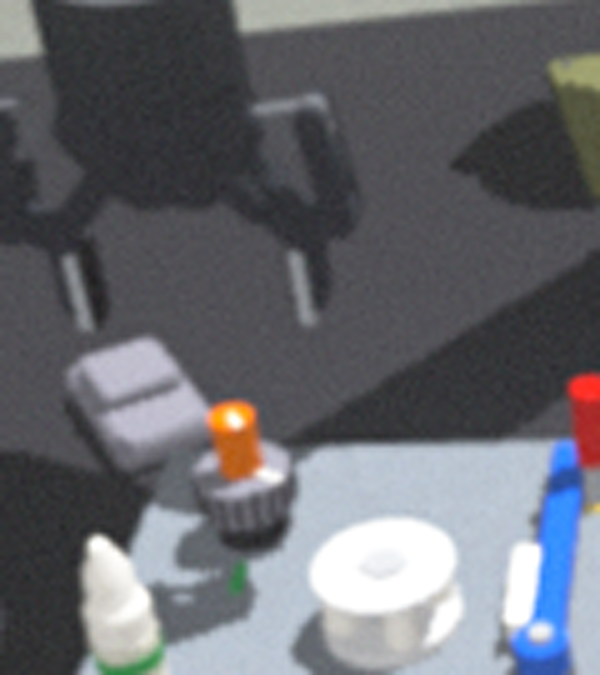

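Request:
move_arm:
  increments:
    - [0.1, 1.5, 0, 0, 0, 0]
    - [0.2, 3, 0, 0, 0, 0]
    - [0.25, 4.5, 0, 0, 0, 0]
    - [0.25, 6, 0, 0, 0, 0]
    - [0.25, 7.3, 0, 0, 0, 0]
    - [0.25, 8.4, 0, 0, 0, 0]
    - [0.25, 9.2, 0, 0, 0, 0]
    - [0.25, 9.4, 0, 0, 0, 0]

```text
time_s: 13.52
tcp_pos: [503.4, -325.9, 48.8]
ee_rot: [-1.298, -1.035, 1.04]
force: [-0.5, -0.7, 0.2]
finger_gap: 85.6
```

```bash
python3 -c "
from h import *
inc((507.3,-329.0,48,1.344))
s,d=shot('scene','12');crop(s,165,150,245,250,7,'pics/s12.png')
inc((507.3,-329.0,48,1.344))"
```

```text
t=13.52 pos [ 503.4 -325.9   48.8] psi 1.342 tilt 0.6 F [-0.5 -0.7  0.2] gap 85.6 q6 -1.99
(507.3, -329.0, 48, 1.344) -> [-0.22  0.07 -0.45] [-0.6 -0.1  0.2]
t=13.57 pos [ 503.8 -326.2   49.3] psi 1.342 tilt 0.55 F [-0.3 -0.7  1.2] gap 85.4 q6 -1.99
(507.3, -329.0, 48, 1.344) -> [-0.19  0.13 -0.41] [-0.5 -0.1  0.2]
```

View pics/s12.png

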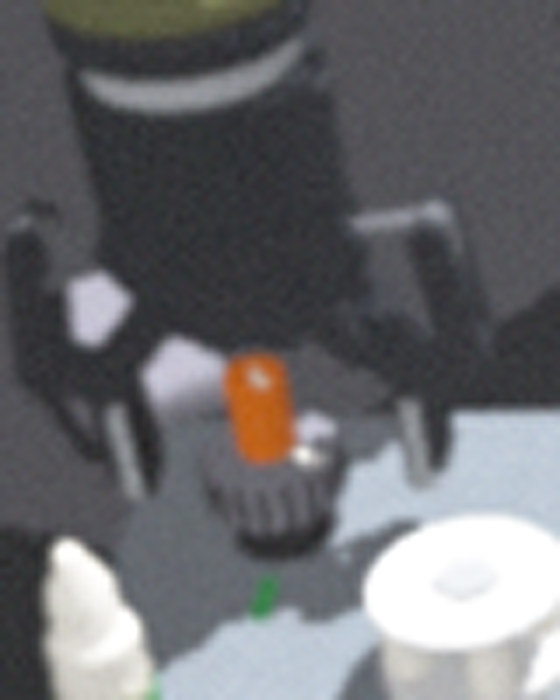

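Request:
move_arm:
  increments:
    - [-0.1, 0, -0.2, 0, 0, 0]
    - [-0.2, 0, -0.4, -0.5, 0, 0.2]
    - [-0.2, 0.1, -0.4, -0.5, 0, 0.2]
    - [-0.2, 0.1, -0.4, -0.5, 0, 0.2]
    - [-0.2, 0.1, -0.4, -0.5, 0, 0.2]
    - [-0.2, 0.1, -0.4, -0.5, 0, 0.2]
    - [-0.2, 0.1, -0.4, -0.5, 0, 0.2]
    - [-0.2, 0.1, -0.4, -0.5, 0, 0.2]
  grip: 0.3

```text
time_s: 14.23
tcp_pos: [507.2, -329.1, 48.4]
ee_rot: [-1.309, -1.039, 1.039]
force: [-0.0, -0.0, -0.1]
finger_gap: 55.5
```

```bash
python3 -c "
from h import *
inc((507.3,-329.0,48,1.344))
s,d=shot('scene','13');crop(s,165,150,245,250,7,'pics/s13.png')
inc((507.3,-329.0,48,1.344))"
```

```text
t=14.23 pos [ 507.2 -329.1   48.4] psi 1.342 tilt 0.01 F [-0.  -0.  -0.1] gap 55.5 q6 -1.99
(507.3, -329.0, 48, 1.344) -> [ 0.01  0.04 -0.01] [ 0.  -0.1  0. ]
t=14.28 pos [ 507.2 -329.1   48.4] psi 1.342 tilt 0.01 F [-0.1  0.2 -0.4] gap 55.6 q6 -1.99
(507.3, -329.0, 48, 1.344) -> [ 0.01  0.04 -0.01] [ 0.  -0.1  0. ]
```

View pics/s13.png

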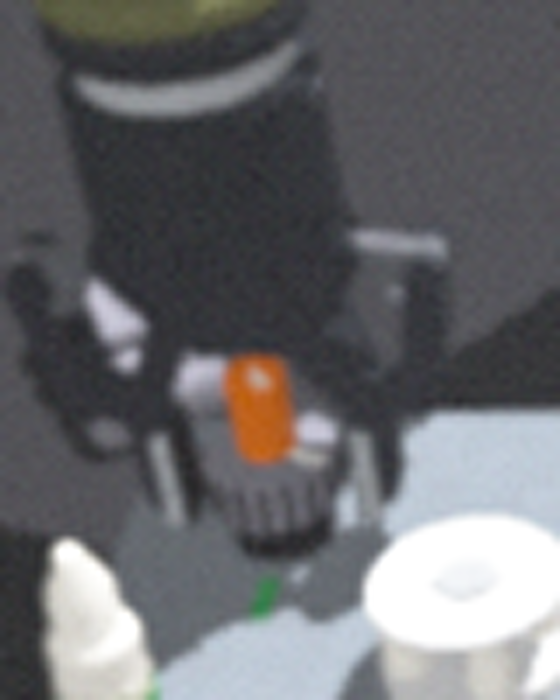

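Request:
move_arm:
  increments:
    - [0, 0, 0, 0, 0, 0]
    - [0, 0, 0, 0, 0, 0]
    - [0, 0, 0, 0, 0, 0]
    - [0, 0, 0, 0, 0, 0]
    - [0, 0, 0, 0, 0, 0]
    - [0, 0, 0, 0, 0, 0]
    - [0, 0, 0, 0, 0, 0]
    - [0, 0, 0, 0, 0, 0]
  grip: -1

```text
time_s: 14.95
tcp_pos: [506.9, -330.7, 49.1]
ee_rot: [-1.311, -1.038, 1.041]
force: [-3.5, -4.2, 5.6]
finger_gap: 40.9
```

```bash
python3 -c "
from h import *
inc((507.3,-329.0,48,1.342-1.17))"
```

```text
t=14.95 pos [ 506.9 -330.7   49.1] psi 1.342 tilt 0.14 F [-3.5 -4.2  5.6] gap 40.9 q6 -1.99
(507.3, -329.0, 48, 0.17200000000000015) -> [ 0.17  0.11 -0.  ] [ 0.1 67.1 -0.1]
```

Request:
move_arm:
  increments:
    - [0, 0, 0, 0, 6, 0]
    - [0, 0, 0, 0, 12, 0]
    - [0, 0, 0, 0, 18, 0]
    - [0, 0, 0, 0, 24, 0]
    - [0, 0, 0, 0, 31, 0]
    - [0, 0, 0, 0, 38, 0]
    - [0, 0, 0, 0, 45, 0]
    - [0, 0, 0, 0, 50, 0]

```text
time_s: 15.62
tcp_pos: [505.3, -332.7, 49.1]
ee_rot: [-1.545, -0.362, 0.368]
force: [-6.0, -6.6, 2.3]
finger_gap: 41.3
```

```bash
python3 -c "
from h import *
inc((507.3,-329.0,48,1.342-1.17))
s,d=shot('scene','14');crop(s,175,160,235,245,9,'pics/s14.png')
inc((507.3,-329.0,48,1.342-1.17))
"
```

```text
t=15.62 pos [ 505.3 -332.7   49.1] psi 0.465 tilt 0.35 F [-6.  -6.6  2.3] gap 41.3 q6 -1.11
(507.3, -329.0, 48, 0.17200000000000015) -> [0.35 0.11 0.24] [ 0.3 16.8 -0.2]
t=15.67 pos [ 505.3 -332.7   49.1] psi 0.462 tilt 0.35 F [-6.1 -6.5  1.4] gap 41.5 q6 -1.11
(507.3, -329.0, 48, 0.17200000000000015) -> [0.35 0.11 0.24] [ 0.3 16.6 -0.2]
```

View pics/s14.png

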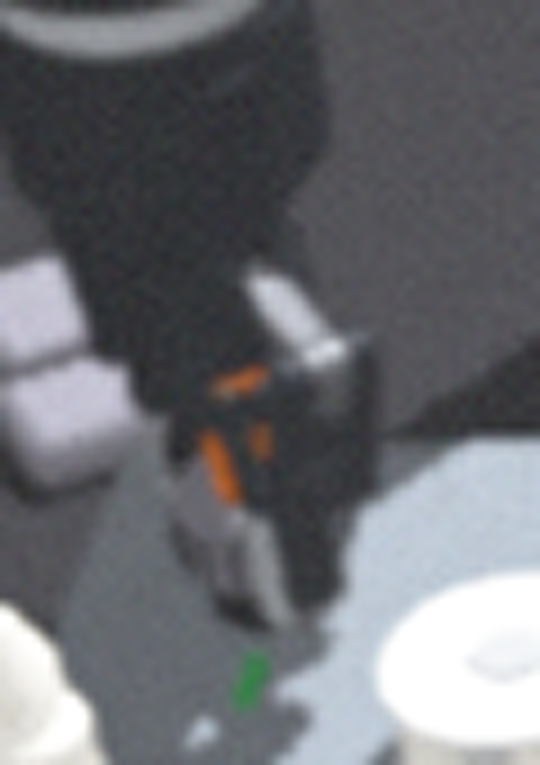

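Request:
move_arm:
  increments:
    - [0, 0, 0, 0, 4, 0]
    - [0, 0, 0, 0, 8, 0]
    - [0, 0, 0, 0, 12, 0]
    - [0, 0, 0, 0, 15, 0]
    - [0, 0, 0, 0, 16.6, 0]
    - [0, 0, 0, 0, 16.6, 0]
    - [0, 0, 0, 0, 16.6, 0]
    - [0, 0, 0, 0, 16.6, 0]

```text
time_s: 16.33
tcp_pos: [504.4, -333.0, 49.1]
ee_rot: [-1.572, -0.132, 0.139]
force: [-3.9, -3.9, 3.3]
finger_gap: 41.1
```

```bash
python3 -c "
from h import *
inc((506,-331,150,1.342))
"
```

```text
t=16.33 pos [ 504.4 -333.    49.1] psi 0.173 tilt 0.4 F [-3.9 -3.9  3.3] gap 41.1 q6 -0.82
(506, -331, 150, 1.342) -> [  0.15 -10.09   0.12] [  0.1 -67.   -0.4]
```

Request:
move_arm:
  increments:
    - [0, 0, 0, 0, 0, 0]
    - [0, 0, 0, 0, 0, 0]
    - [0, 0, 0, 0, 0, 0]
    - [0, 0, 0, 0, 0, 0]
    - [0, -2, 0, 0, 0, 0]
    - [0, -5, 0, 0, 0, 0]
    - [0, -8, 0, 0, 0, 0]
    - [0, -10, 0, 0, 0, 0]
  grip: 0.5

```text
time_s: 17.0
tcp_pos: [506.0, -332.8, 151.7]
ee_rot: [-1.573, -0.135, 0.138]
force: [0.6, -0.7, 0.8]
finger_gap: 64.3
```

```bash
python3 -c "
from h import *
inc((506,-331,150,1.342))
s,d=shot('scene','15');crop(s,175,180,235,245,9,'pics/s15.png')
t,d=shot('top','15');crop(t,380,160,450,240,7,'pics/t15.png')
inc((506,-331,150,1.342))
"
```

```text
t=17.00 pos [ 506.  -332.8  151.7] psi 0.173 tilt 0.41 F [ 0.6 -0.7  0.8] gap 64.3 q6 -0.82
(506, -331, 150, 1.342) -> [0.03 0.17 0.18] [  0.3 -67.   -0.4]
t=17.10 pos [ 507.8 -334.1  153.6] psi 0.173 tilt 0.65 F [ 0.2 -1.   0.2] gap 64.2 q6 -0.82
(506, -331, 150, 1.342) -> [-0.12  0.35  0.34] [  0.6 -67.   -0.3]
```

View pics/s15.png

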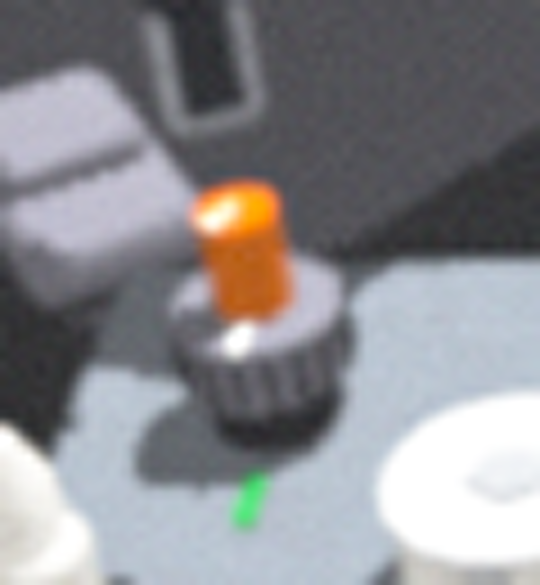

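View pics/t15.png

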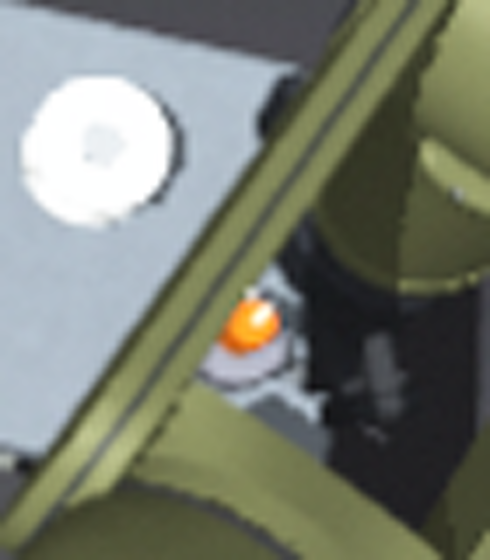

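```bash
python3 - <<'E'
from h import *
np.set_printoptions(linewidth=200)
s=np.load("pics/scene15.npz")["im"].astype(int)
def o(c): return ((c[0]+.5)/9-.5+175,(c[1]+.5)/9-.5+180)
f=lambda v: wr(np.arctan2(v[1],v[0])-YAW).round(3)
for c in((237,208),): print("knob top c",plane("scene",o(c),137))
print("ring c if top ellipse centre (258,300)",plane("scene",o((258,300)),107))
a,b=plane("scene",o((247,325)),107)[:2],plane("scene",o((231,353)),107)[:2]
print("line",a,b,f(b-a),f(b-DIAL),f((a+b)/2-DIAL),np.linalg.norm(b-DIAL))
g1,g2=plane("scene",o((262,477)),71)[:2],plane("scene",o((244,525)),71)[:2]
print("green",g1,g2,f(g2-g1),f((g1+g2)/2-DIAL),np.linalg.norm((g1+g2)/2-DIAL))
print(s[212:222,198:208].min(2))
h=cv2.cvtColor(s.astype(np.uint8),cv2.COLOR_RGB2HSV).astype(int)
m=np.zeros(h.shape[:2]); sub=s[213:221,198:206].min(2); m[213:221,198:206]=np.clip(sub-175,0,None); print("white",pca("scene",m,107))
m=np.zeros(h.shape[:2]); sub=np.clip(s[225:245,195:210,1]-s[225:245,195:210,0]-20,0,None); m[225:245,195:210]=sub; print("green",pca("scene",m,71))
k=(s[195:220,190:215,0]-s[195:220,190:215,2]>90).astype(int)
for y in range(k.shape[0]): print(195+y,''.join('#' if v else '.' for v in k[y]), 190+np.flatnonzero(k[y]).mean() if k[y].any() else '')
E
```

```text
knob top c [ 504.97433963 -329.87404888  137.        ]
ring c if top ellipse centre (258,300) [ 503.6435649  -329.78241166  107.        ]
line [ 513.81023891 -332.79400037] [ 524.71350871 -336.99114573] -0.143 -0.166 -0.176 19.69388645885161
green [ 530.79356138 -335.66401384] [ 548.97842384 -340.60816367] -0.041 -0.029 34.48487395490739
[[137  64  28  29  30  35  29  29  67 136]
 [121  63  20  32  27  25  29  34  83 146]
 [105  68  45  37  40  37  43  84 139 179]
 [ 98  96  85 113 130 112 111 144 175 191]
 [ 99 115 161 225 238 197 176 183 192 189]
 [122 163 236 255 248 208 191 192 184 180]
 [156 191 244 255 229 188 177 167 157 137]
 [134 152 192 203 166 139 132 129 115  98]
 [ 95 107 114 119 110 104  89 100 100  89]
 [ 80  94  89  79 100  97  81  87 100  91]]
white (array([ 519.61178392, -334.19858637]), np.float64(2.8784159315697844), array([2.6634709, 3.2114192]), np.float64(-0.12009267308688054), np.float64(13.92823002046329), 19)
green (array([ 539.33459952, -339.05614712]), np.float64(-3.1189205774459774), array([2.00461874, 5.74500221]), np.float64(-0.059215501030921214), np.f
[... 179 characters left out ...]
..... 
200 ..........####........... 201.5
201 ........########......... 201.5
202 .......#########......... 201.0
203 .......#...#####......... 202.0
204 ..........######......... 202.5
205 .........#######......... 202.0
206 ........########......... 201.5
207 ........#########........ 202.0
208 ........#########........ 202.0
209 ........#########........ 202.0
210 .........########........ 202.5
211 .........########........ 202.5
212 .........########........ 202.5
213 .........########........ 202.5
214 ..........######......... 202.5
215 ......................... 
216 ......................... 
217 ......................... 
218 ......................... 
219 .........................
```

```bash
cat >> h.py <<'E'
def avg(n,k=6):
    return np.mean([bot.read_camera(n)[0].astype(float) for _ in range(k)],0)
def halfedges(v,lo,hi,x0):
    "subpixel left/right crossing of mid level of 1D profile"
    mid=(lo+hi)/2; i=int(np.argmax(v)); 
    l=next(j for j in range(i,0,-1) if v[j-1]<mid); r=next(j for j in range(i,len(v)-1) if v[j+1]<mid)
    return x0+l-1+(mid-v[l-1])/(v[l]-v[l-1]), x0+r+(v[r]-mid)/(v[r]-v[r+1])
E
python3 - <<'E'
from h import *
s=avg("scene"); np.save("pics/a16.npy",s); inc()
np.set_printoptions(linewidth=200)
f=s[...,0]-s[...,2]
for y in range(206,214):
    v=f[y,190:216]; print(y,np.round(halfedges(v,np.median(v[:4]),v.max()*.9,190),2),v.round(0)[5:20])
g=s[...,1]-s[...,0]
print(g[230:242,196:210].round(0))
w=s.min(2); print(w[208:222,194:216].round(0))
cv2.imwrite("pics/a16.png",cv2.resize(s[195:245,180:225,::-1].astype(np.uint8),None,fx=12,fy=12,interpolation=cv2.INTER_CUBIC))
E
```

```text
t=17.40 pos [ 503.8 -331.6  147.4] psi 0.173 tilt 0.43 F [-0.8  0.1  0.6] gap 63.9 q6 -0.82
206 [197.11 205.99] [ -6.  21.  81. 121. 162. 193. 201. 184. 169. 164. 146.  85.  14.  -7.  -6.]
207 [196.9  206.37] [ -6.  15.  77. 141. 161. 166. 163. 157. 156. 164. 156. 101.  20.  -8.  -6.]
208 [197.08 206.38] [ -7.   7.  64. 138. 160. 159. 156. 157. 157. 163. 155.  98.  22.  -7.  -9.]
209 [197.4  206.61] [ -8.   1.  42. 114. 150. 159. 156. 155. 156. 165. 159. 113.  44.  -4. -13.]
210 [197.8 206.8] [-10.  -9.  18.  80. 135. 159. 158. 157. 154. 160. 160. 123.  54.  -2. -15.]
211 [198.16 206.9 ] [-12. -13.   5.  58. 127. 156. 156. 155. 154. 156. 164. 131.  62.  -1. -16.]
212 [198.31 207.  ] [-13. -14.  -2.  44. 116. 158. 159. 154. 154. 157. 161. 136.  67.  -1. -15.]
213 [198.45 206.81] [-13. -13.  -7.  31. 112. 154. 161. 159. 156. 156. 155. 119.  55.  -2. -15.]
[[  5.   4.   5.   4.   3.   5.   3.   3.   3.   3.   4.   5.   7.   8.]
 [  4.   4.   4.   6.   4.   5.   6.  10.   8.   5.   6.   6.   9.  10.]
 [  4.   5.   4.   6.   3.  12.  36.  55.  40.  13.   8.   9.  11.  12.]
 [  5.   4.   7
[... 1525 characters left out ...]
 118. 107. 150. 182.]
 [ 99. 101.  99. 101.  99. 114. 164. 225. 239. 197. 174. 181. 192. 192. 189. 179. 157. 127.  91.  93. 139. 177.]
 [ 91.  99. 104. 109. 123. 160. 237. 255. 248. 208. 191. 189. 187. 180. 167. 145. 116.  95.  89.  90. 129. 177.]
 [ 83.  93. 110. 126. 157. 192. 244. 255. 228. 186. 179. 170. 157. 138. 121. 108.  88.  86.  93.  90. 129. 176.]
 [ 76.  79.  96. 110. 133. 155. 189. 203. 166. 138. 131. 129. 116.  97.  92.  96.  84.  84.  96. 102. 145. 181.]
 [ 73.  66.  78.  87.  95. 111. 116. 116. 113. 104.  92.  96. 100.  89.  81.  97.  89.  84. 103. 121. 160. 182.]
 [ 87.  68.  74.  83.  81.  97.  91.  84.  99.  97.  83.  86. 100.  90.  78.  95.  94.  84. 110. 146. 176. 186.]]
```

View pics/a16.png

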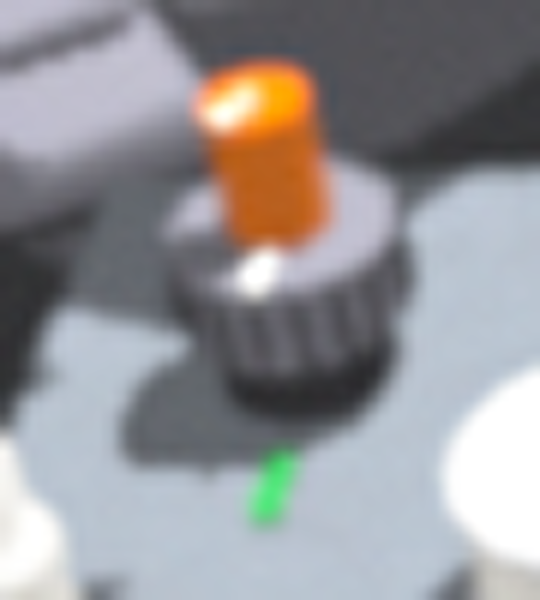

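```bash
cat >> h.py <<'E'
AX=np.array([505.0,-330.0])
f_=lambda v: round(float(wr(np.arctan2(v[1],v[0])-YAW)),3)
E
python3 - <<'E'
from h import *
s=np.load("pics/a16.npy"); w=s.min(2)
for th in(195,205,220):
    m=np.clip(w-th,0,None); m[:214]=0;m[221:]=0;m[:,:198]=0;m[:,205:]=0
    ys,xs=np.nonzero(m); W=m[ys,xs]; c=((xs*W).sum()/W.sum(),(ys*W).sum()/W.sum()); p=plane("scene",c,107)[:2]
    print(th,np.round(c,2),p.round(1),f_(p-AX),np.linalg.norm(p-AX).round(1))
g=np.clip(s[...,1]-s[...,0]-20,0,None); g[:230]=0;g[240:]=0;g[:,:198]=0;g[:,208:]=0
ys,xs=np.nonzero(g);W=g[ys,xs];c=((xs*W).sum()/W.sum(),(ys*W).sum()/W.sum()); p=plane("scene",c,71)[:2]; print("green",np.round(c,2),p,f_(p-AX),np.linalg.norm(p-AX))
for r in(10,15,20): print(r,pix("scene",[(*(AX+r*pr((1,0))),107)]).round(2))
print(pix("scene",[(*(AX+r*pr((1,0))),71) for r in (26,36,46)]).round(2))
E
```

```text
195 [201.18 217.21] [ 519.3 -334.8] -0.097 15.1
205 [201.12 217.2 ] [ 519.2 -334.9] -0.107 15.0
220 [201.08 217.25] [ 519.4 -335. ] -0.108 15.2
green [202.25 235.13] [ 539.36597996 -339.07421444] -0.034 35.543803205896445
10 [[202.27 215.87]]
15 [[201.83 217.19]]
20 [[201.38 218.54]]
[[203.61 232.45]
 [202.74 235.25]
 [201.85 238.1 ]]
```

Request:
move_arm:
  increments:
    - [-3, -0.5, -1, 0, 0, 0]
    - [-6.5, -1, -2.4, 0, 0, 0]
    - [-10, -1.5, -3.7, 0, 0, 0]
    - [-13.7, -2, -5, 0, 0, 0]
    - [-17.4, -2, -6.4, 0, 0, 0]
    - [-21, -2, -7.8, 0, 0, 0]
    - [-24.5, -2, -9.1, 0, 0, 0]
    - [-27.6, -2, -10.2, 0, 0, 0]

```text
time_s: 18.07
tcp_pos: [247.2, -479.8, 168.5]
ee_rot: [-1.568, -0.129, 0.142]
force: [0.0, -0.4, 0.1]
finger_gap: 64.0
```

```bash
python3 - <<'E'
from h import *
t=avg("top",6); s=avg("scene",4); np.save("pics/at17.npy",t);np.save("pics/as17.npy",s); inc()
cv2.imwrite("pics/t17.png",cv2.resize(t[140:240,320:450,::-1].astype(np.uint8),None,fx=6,fy=6,interpolation=cv2.INTER_CUBIC))
cv2.imwrite("pics/dt17.png",cv2.resize(t[192:220,400:428,::-1].astype(np.uint8),None,fx=20,fy=20,interpolation=cv2.INTER_CUBIC))
E
```

```text
t=18.57 pos [ 250.7 -478.7  169.4] psi 0.175 tilt 0.42 F [-0.3 -0.3 -1.1] gap 64.2 q6 -1.33
```

View pics/t17.png

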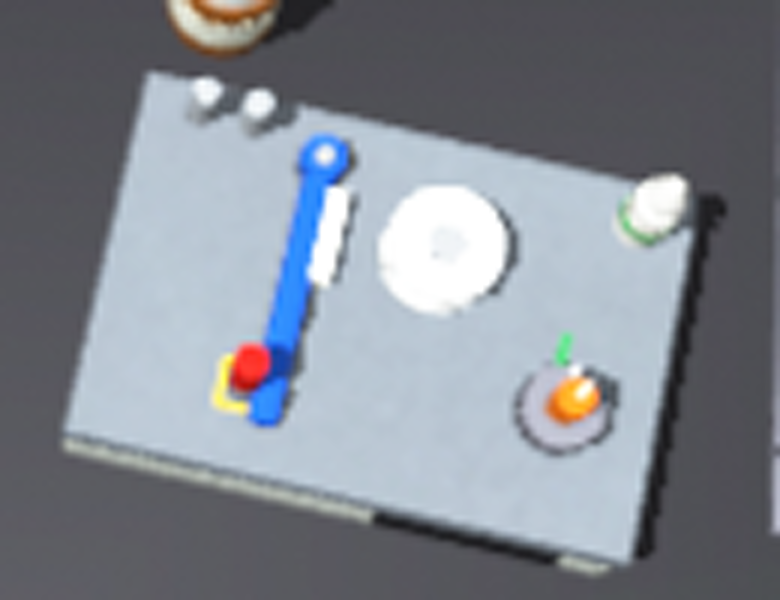

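View pics/dt17.png

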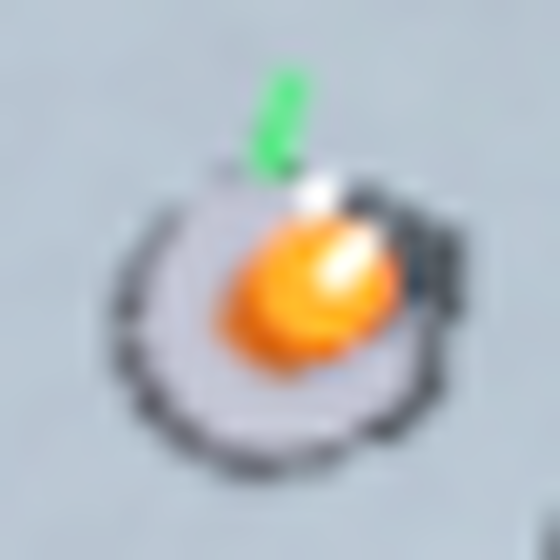

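```bash
python3 - <<'E'
from h import *
np.set_printoptions(linewidth=200)
t=np.load("pics/at17.npy"); w=t.min(2)
print(w[198:206,411:420].round(0))
def cen(m,n,z):
    ys,xs=np.nonzero(m>0);W=m[ys,xs];c=np.array(((xs*W).sum()/W.sum(),(ys*W).sum()/W.sum())); return c,plane(n,c,z)[:2]
m=np.zeros(w.shape); m[199:204,412:419]=np.clip(w[199:204,412:419]-195,0,None)
c,p=cen(m,"top",107)
g=np.zeros(w.shape); G=t[...,1]-t[...,0]; g[192:203,408:418]=np.clip(G[192:203,408:418]-25,0,None)
cg,pg=cen(g,"top",71)
# orange knob blob: edges per row/col
o=t[...,0]-t[...,2]
# green line-based axis estimate
print("white",c.round(2),p.round(1),"green",cg.round(2),pg.round(1))
for A in (AX,DIAL,pg-36*pr((1,0))): print(A.round(1),"ring",f_(p-A),np.linalg.norm(p-A).round(1),"green",f_(pg-A),np.linalg.norm(pg-A).round(1))
# ring lilac+dark silhouette on deck
L=np.abs(t-np.array(t[215,404])).sum(2)
m=(L>25).astype(np.uint8)
for y in range(197,220): print(y,''.join('#' if m[y,x] else '.' for x in range(400,428)))
E
```

```text
[[184. 160. 103. 121. 172. 184. 184. 182. 185.]
 [184. 150.  85. 136. 180. 184. 184. 184. 184.]
 [162. 152. 116. 112. 187. 203. 185. 184. 184.]
 [180. 182. 176. 192. 245. 237. 154. 133. 163.]
 [193. 193. 193. 200. 230. 205. 116. 109. 123.]
 [192. 194. 188. 130. 113.  94. 158. 186. 127.]
 [193. 180. 110.  60.  39. 138. 234. 212. 110.]
 [174. 101.  47.  41.  82. 221. 228. 128.  86.]]
white [415.37 201.27] [ 524.2 -336.8] green [413.5  197.73] [ 542.4 -339.5]
[ 505. -330.] ring -0.116 20.4 green -0.026 38.6
[ 506.5 -329.5] ring -0.167 19.2 green -0.049 37.2
[ 507.3 -331.5] ring -0.077 17.8 green -0.0 36.0
197 .............###............
198 ............####............
199 ............###.............
200 ..........#####.#...........
201 ...........#.#.#####........
202 .......###....########......
203 .......##....###########....
204 ......###...############....
205 .....###...#############....
206 .....###..##############....
207 .....###..##############....
208 .....###..##############....
209 .....###..#############.....
210 .....###...#######..###.....
211 .....####....###...####.....
212 ......####........#####.....
213 ......#####......#####......
214 ........#############.......
215 .........#########..........
216 ...........#####............
217 ...........................#
218 ...........................#
219 ...........................#
```

```bash
python3 -c "
from h import *
inc((504.2,-330,150,.175),(504.2,-330,48,.175))"
```

```text
t=18.57 pos [ 250.7 -478.7  169.4] psi 0.175 tilt 0.42 F [-0.3 -0.3 -1.1] gap 64.2 q6 -1.33
(504.2, -330, 150, 0.175) -> [27.56  1.73 10.24] [ 0.1 -0.  -0.4]
(504.2, -330, 48, 0.175) -> [27.63 11.93 10.26] [ 0.1 -0.  -0.4]
```

Request:
move_arm:
  increments:
    - [4, 0, 1.5, 0, 0, -0.4]
    - [8, 0, 3, 0, 0, -0.4]
    - [12, 0, 4.5, 0, 0, -0.4]
    - [16, 0, 6, 0, 0, -0.4]
    - [20, 0.5, 7.5, 0, 0, -0.4]
    - [23.8, 1, 8.9, 0, 0, -0.4]
    - [26.5, 1.5, 9.9, 0, 0, -0.4]
    - [27.55, 1.75, 10.25, 0, 0, -0.4]

```text
time_s: 19.23
tcp_pos: [508.9, -325.9, 149.1]
ee_rot: [-1.567, -0.143, 0.14]
force: [0.3, -0.2, -0.1]
finger_gap: 64.0
```

Request:
move_arm:
  increments:
    - [0, 0, 0, 0, 0, 0]
    - [0, 0, 0, 0, 0, 0]
    - [0, 0, 0, 0, 0, 0]
    - [0, 1, 0, 0, 0, 0]
    - [0, 2, 0, 0, 0, 0]
    - [0, 2.5, 0, 0, 0, 0]
    - [0, 2.5, 0, 0, 0, 0]
    - [0, 2.5, 0, 0, 0, 0]

```text
time_s: 19.9
tcp_pos: [507.8, -326.1, 123.3]
ee_rot: [-1.566, -0.141, 0.14]
force: [-0.2, 0.4, -0.2]
finger_gap: 64.3
```

```bash
python3 -c "
from h import *
inc((504.2,-330,48,.175))"
```

```text
t=19.90 pos [ 507.8 -326.1  123.3] psi 0.179 tilt 0.07 F [-0.2  0.4 -0.2] gap 64.3 q6 -0.82
(504.2, -330, 48, 0.175) -> [-0.44  7.53 -0.32] [-0.   0.2  0.1]
```

Request:
move_arm:
  increments:
    - [-0.2, 0, -0.15, 0, 0, 0]
    - [-0.45, 0.7, -0.3, 0, 0.2, 0]
    - [-0.45, 2.2, -0.3, 0, 0.2, 0]
    - [-0.45, 3.7, -0.3, 0, 0.2, 0]
    - [-0.45, 5.2, -0.3, 0, 0.2, 0]
    - [-0.45, 6.5, -0.3, 0, 0.2, 0]
    - [-0.45, 7.3, -0.3, 0, 0.2, 0]
    - [-0.45, 7.5, -0.3, 0, 0.2, 0]

```text
time_s: 20.57
tcp_pos: [502.9, -329.3, 46.6]
ee_rot: [-1.564, -0.137, 0.138]
force: [0.2, 0.6, 0.1]
finger_gap: 63.8
```

Request:
move_arm:
  increments:
    - [0, 0, 0, 0, 0, 0]
    - [0, 0, 0, 0, 0, 0]
    - [0, 0, 0, 0, 0, 0]
    - [0, 0, 0, 0, 0, 0]
    - [0, 0, 0, 0, 0, 0]
    - [0, 0, 0, 0, 0, 0]
    - [0, 0, 0, 0, 0, 0]
    - [0, 0, 0, 0, 0, 0]
  grip: -1

```text
time_s: 21.23
tcp_pos: [503.9, -329.3, 47.1]
ee_rot: [-1.565, -0.138, 0.137]
force: [5.1, 2.8, 0.2]
finger_gap: 41.3
```

```bash
python3 -c "
from h import *
inc((504.2,-330,48,.179+.065))
s,d=shot('scene','18');crop(s,175,160,235,245,9,'pics/s18.png')"
```

```text
t=21.23 pos [ 503.9 -329.3   47.1] psi 0.175 tilt 0.1 F [5.1 2.8 0.2] gap 41.3 q6 -0.83
(504.2, -330, 48, 0.244) -> [ 0.02 -0.09 -0.07] [-0.1 -3.9  0. ]
```

View pics/s18.png

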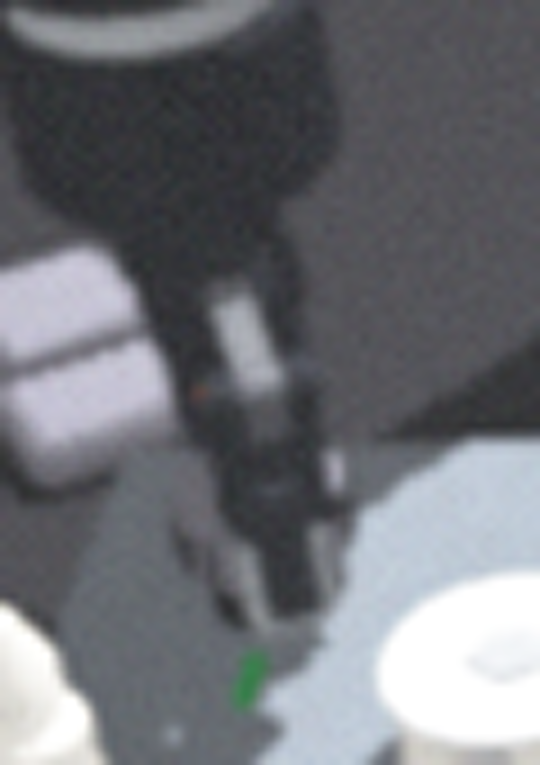

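Request:
move_arm:
  increments:
    - [0, 0, 0, 0, -1, 0]
    - [0, 0, 0, 0, -2, 0]
    - [0, 0, 0, 0, -3, 0]
    - [0, 0, 0, 0, -3.8, 0]
    - [0, 0, 0, 0, -3.8, 0]
    - [0, 0, 0, 0, -3.8, 0]
    - [0, 0, 0, 0, -3.8, 0]
    - [0, 0, 0, 0, -3.8, 0]

```text
time_s: 21.95
tcp_pos: [503.8, -329.3, 47.1]
ee_rot: [-1.561, -0.19, 0.189]
force: [2.8, 2.0, -1.2]
finger_gap: 41.8
```

Request:
move_arm:
  increments:
    - [0, 0, 0, 0, 0, 0]
    - [0, 0, 0, 0, 0, 0]
    - [0, 0, 0, 0, 0, 0]
    - [0, 0, 0, 0, 0, 0]
    - [0, -2, 0, 0, 0, 0]
    - [0, -5, 0, 0, 0, 0]
    - [0, -8, 0, 0, 0, 0]
    - [0, -10, 0, 0, 0, 0]
  grip: 0.5

```text
time_s: 22.62
tcp_pos: [504.3, -330.3, 149.8]
ee_rot: [-1.563, -0.191, 0.188]
force: [0.3, -0.2, -0.3]
finger_gap: 64.1
```

```bash
python3 -c "
from h import *
inc((250,-480,170,.244))"
```

```text
t=22.62 pos [ 504.3 -330.3  149.8] psi 0.242 tilt 0.12 F [ 0.3 -0.2 -0.3] gap 64.1 q6 -0.89
(250, -480, 170, 0.244) -> [-28.26  -2.07  -8.45] [ 0.  -0.1  0.1]
```

Request:
move_arm:
  increments:
    - [-3.5, -0.5, -1, 0, 0, 0]
    - [-7, -1, -2, 0, 0, 0]
    - [-11, -1.5, -3.2, 0, 0, 0]
    - [-15, -2, -4.4, 0, 0, 0]
    - [-19, -2, -5.6, 0, 0, 0]
    - [-23, -2, -6.8, 0, 0, 0]
    - [-26.5, -2, -7.9, 0, 0, 0]
    - [-28.3, -2, -8.5, 0, 0, 0]

```text
time_s: 23.28
tcp_pos: [245.6, -482.4, 169.6]
ee_rot: [-1.564, -0.187, 0.188]
force: [0.4, -0.3, -0.0]
finger_gap: 64.2
```

```bash
cat > ang.py <<'E'
from h import *
import sys
tag=sys.argv[1]
t=avg("top",6); s=avg("scene",6); np.save(f"pics/at{tag}.npy",t);np.save(f"pics/as{tag}.npy",s); inc((504.2,-330,150,.9))
a=cv2.resize(t[192:220,400:428,::-1].astype(np.uint8),None,fx=14,fy=14,interpolation=cv2.INTER_CUBIC)
b=cv2.resize(s[198:242,182:226,::-1].astype(np.uint8),None,fx=9,fy=9,interpolation=cv2.INTER_CUBIC)[:392,:392]
cv2.imwrite(f"pics/d{tag}.png",np.hstack([a,b]))
def cen(m,n,z):
    ys,xs=np.nonzero(m>0);W=m[ys,xs];c=np.array(((xs*W).sum()/W.sum(),(ys*W).sum()/W.sum())); return c,plane(n,c,z)[:2]
def sub(im,y0,y1,x0,x1,th):
    m=np.zeros(im.shape); m[y0:y1,x0:x1]=np.clip(im[y0:y1,x0:x1]-th,0,None); return m
ct,pt_=cen(sub(t.min(2),199,204,410,419,195),"top",107); gt,pg=cen(sub(t[...,1]-t[...,0],192,203,408,418,25),"top",71)
cs,ps=cen(sub(s.min(2),214,221,198,206,205),"scene",107); gs,pgs=cen(sub(s[...,1]-s[...,0],229,242,196,210,25),"scene",71)
A=pg-36*pr((1,0)); B=pgs-36*pr((1,0))
print("top white",ct.round(2),"ang(green axis)",f_(pt_-A),"r",np.linalg.norm(pt_-A).round(1),"AX",f_(pt_-AX)," green-AX",f_(pg-AX))
print("scene white",cs.round(2),"ang(green axis)",f_(ps-B),"r",np.linalg.norm(ps-B).round(1),"AX",f_(ps-AX)," green-AX",f_(pgs-AX),"axes",A.round(1),B.round(1))
E
python3 ang.py 19
```

```text
t=23.88 pos [ 250.6 -480.1  169.3] psi 0.243 tilt 0.13 F [ 0.1 -0.8  0.6] gap 64.2 q6 -1.41
(504.2, -330, 150, 0.9) -> [28.23  1.98  8.46] [  0.1 -37.6   0.1]
top white [414.8  201.34] ang(green axis) 0.016 r 17.0 AX -0.034  green-AX -0.025
scene white [201.59 217.09] ang(green axis) 0.037 r 15.1 AX -0.042  green-AX -0.033 axes [ 507.3 -331.5] [ 504.3 -331. ]
```

View pics/d19.png

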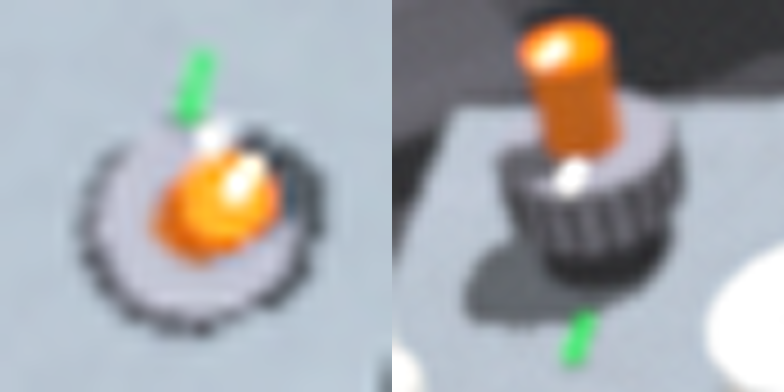

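```bash
cat > kn.py <<'E'
from h import *
import sys
tag=sys.argv[1]
t=np.load(f"pics/at{tag}.npy"); s=np.load(f"pics/as{tag}.npy")
def kn(n,im,y0,y1,x0,x1,th):
    w=im[...,2]; m=np.zeros(w.shape); m[y0:y1,x0:x1]=np.clip(w[y0:y1,x0:x1]-th,0,None)
    c,a,e,_,_,k=pca(n,m,137); 
    if np.cos(a)<0: a=wr(a+np.pi)
    print(n,"centroid",c.round(1),"axis ang %.3f"%a,"sd",e.round(1),k,"from AX",f_(c-AX),np.linalg.norm(c-AX).round(1)); 
np.set_printoptions(linewidth=200)
print(t[200:212,410:424,2].round(0)); print(s[198:208,194:210,2].round(0))
for th in(90,130):
    kn("top",t,*map(int,sys.argv[2:6]),th); kn("scene",s,*map(int,sys.argv[6:10]),th)
E
python3 kn.py 19 203 208 414 421 200 207 197 205
```

```text
[[213. 198. 163. 134. 176. 226. 226. 211. 210. 210. 212. 212. 210. 210.]
 [215. 209. 195. 192. 241. 248. 225. 172. 150. 188. 211. 211. 210. 210.]
 [213. 213. 211. 211. 239. 235. 167. 115. 112. 137. 150. 188. 210. 211.]
 [211. 211. 212. 189. 157. 126.  76. 202. 198.  98.  96. 132. 188. 211.]
 [211. 212. 180. 111.  60.  39. 195. 238. 183. 101. 108. 103. 132. 190.]
 [212. 175.  92.  45.  41.  83. 231. 227.  93.  90. 106. 103. 104. 178.]
 [198. 128.  32.  41.  42.  63. 146. 126.  40.  82. 104. 105. 104. 179.]
 [180.  92.  26.  36.  41.  42.  41.  41.  44.  84. 132. 125. 105. 179.]
 [175.  79.  23.  26.  39.  44.  43.  54.  80. 156. 183. 142. 105. 179.]
 [202. 152.  66.  22.  28.  30.  43. 142. 186. 202. 185. 131. 160. 201.]
 [213. 202. 166. 116.  93. 147. 181. 200. 212. 214. 173. 115. 178. 210.]
 [213. 212. 206. 195. 190. 202. 211. 211. 211. 197. 146. 105. 177. 210.]]
[[ 92.  87.  87.  82.  78.  72.  67.  62.  58.  54.  55.  53.  54.  56.  56.  55.]
 [ 95.  88.  79.  68.  62.  56.  54.  55.  53.  56.  56.  57.  54.  55.  55.  55.]
 [101.  90.  73.  59.  52.  49.  45.  47.  46.  48.  52. 
[... 230 characters left out ...]
56.  50.   0.   0.  34.  52.  58.  57.  57.]
 [114. 112.  97. 113. 186. 223. 185. 107.  23.   0.  10.  35.  52.  56.  56.  56.]
 [116. 112. 102.  99. 138. 145.  96.  38.  11.  16.  27.  37.  52.  55.  56.  54.]
 [114. 110.  98.  74.  68.  58.  35.  25.  25.  29.  26.  36.  44.  54.  56.  56.]
 [108. 108.  97.  68.  38.  28.  25.  27.  29.  28.  24.  36.  58.  83.  82.  68.]]
top centroid [ 509.5 -334.4] axis ang 1.425 sd [3.1 4.2] 19 from AX -0.547 6.3
scene centroid [ 507.  -333.4] axis ang -0.092 sd [2.  3.5] 16 from AX -0.814 4.0
top centroid [ 509.9 -333.8] axis ang -0.768 sd [2.4 3. ] 10 from AX -0.437 6.2
scene centroid [ 506.9 -333.3] axis ang -0.078 sd [1.6 2.8] 11 from AX -0.816 3.8
```

Request:
move_arm:
  increments:
    - [3.5, 0, 1, 0, 0, 0]
    - [7.5, 0, 2.2, 0, 0, 0]
    - [11.5, 0, 3.4, 0, 0, 0]
    - [15.5, 0, 4.6, 0, 0, 0]
    - [19.5, 0.5, 5.8, 0, 0, 0]
    - [23.5, 1, 7, 0, 0, 0]
    - [26.5, 1.5, 7.9, 0, 0, 0]
    - [28, 2, 8.4, 0, 0, 0]
  grip: 0

```text
time_s: 24.55
tcp_pos: [506.4, -328.4, 149.7]
ee_rot: [-1.562, -0.197, 0.19]
force: [-0.1, -1.2, 0.6]
finger_gap: 42.8
```

Request:
move_arm:
  increments:
    - [0, 0, 0, 0, 0, 0]
    - [0, 0, 0, 0, 0, 0]
    - [0, 0, 0, 0, 0, 0]
    - [0, 0, 0, 0, 0, 0]
    - [0, 0, 0, 0, 0, 0]
    - [0, 0, 0, 0, 0, 0]
    - [0, 0, 0, 0, 0, 0]
    - [0, 0, 0, 0, 0, 0]

```text
time_s: 25.22
tcp_pos: [505.9, -329.0, 149.9]
ee_rot: [-1.563, -0.196, 0.189]
force: [0.8, -0.0, 0.2]
finger_gap: 43.2
```

```bash
python3 -c "
from h import *
inc((504.2,-330,80,.243))"
```

```text
t=25.22 pos [ 505.9 -329.   149.9] psi 0.246 tilt 0.28 F [ 0.8 -0.   0.2] gap 43.2 q6 -0.89
(504.2, -330, 80, 0.243) -> [-0.22  6.99 -0.05] [0.1 0.1 0.3]
```

Request:
move_arm:
  increments:
    - [-0.2, 0.5, -0.05, 0, 0, 0.3]
    - [-0.2, 1.5, -0.05, 0, 0, 0.3]
    - [-0.2, 2.5, -0.05, 0, 0, 0.3]
    - [-0.2, 3.8, -0.05, 0, 0, 0.3]
    - [-0.2, 5, -0.05, 0, 0, 0.3]
    - [-0.2, 6, -0.05, 0, 0, 0.3]
    - [-0.2, 6.8, -0.05, 0, 0, 0.3]
    - [-0.2, 7, -0.05, 0, 0, 0.3]

```text
time_s: 25.88
tcp_pos: [503.2, -329.0, 77.6]
ee_rot: [-1.561, -0.19, 0.195]
force: [-0.1, 0.1, 0.4]
finger_gap: 42.6
```

```bash
python3 -c "
from h import *
s,d=shot('scene','20');crop(s,175,150,235,235,9,'pics/s20.png')
inc((504.2,-330,80,.243))"
```

```text
t=25.93 pos [ 503.5 -329.2   78.1] psi 0.246 tilt 0.16 F [-0.3  0.2  0.1] gap 42.8 q6 -0.89
(504.2, -330, 80, 0.243) -> [ 0.05 -0.19 -0.09] [-0.1  0.1 -0.1]
```

View pics/s20.png

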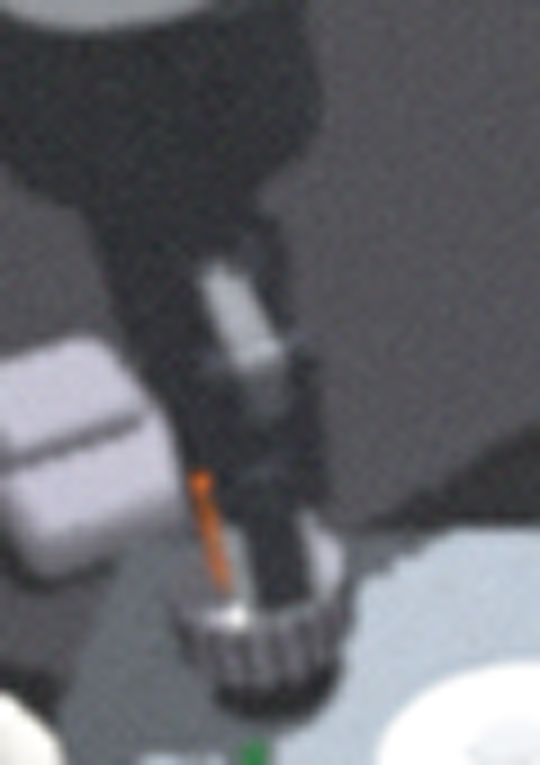

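Request:
move_arm:
  increments:
    - [0.05, -0.15, -0.08, 0, 0, 0]
    - [0.05, -0.2, -0.08, 0, 0, 0]
    - [0.05, -0.2, -0.08, 0, 0, 0]
    - [0.05, -0.2, -0.08, 0, 0, 0]
    - [0.05, -0.2, -0.08, 0, 0, 0]
    - [0.05, -0.2, -0.08, 0, 0, 0]
    - [0.05, -0.2, -0.08, 0, 0, 0]
    - [0.05, -0.2, -0.08, 0, 0, 0]
  grip: -1

```text
time_s: 26.6
tcp_pos: [504.2, -330.2, 80.5]
ee_rot: [-1.562, -0.191, 0.195]
force: [-2.3, -1.1, 2.2]
finger_gap: 17.9
```

```bash
python3 -c "
from h import *
inc((504.2,-330,80,.243+.55))"
```

```text
t=26.60 pos [ 504.2 -330.2   80.5] psi 0.246 tilt 0.15 F [-2.3 -1.1  2.2] gap 17.9 q6 -0.89
(504.2, -330, 80, 0.793) -> [0.01 0.05 0.02] [ -0.1 -31.4  -0.1]
```

Request:
move_arm:
  increments:
    - [0, 0, 0, 0, -5, 0]
    - [0, 0, 0, 0, -10, 0]
    - [0, 0, 0, 0, -15, 0]
    - [0, 0, 0, 0, -20, 0]
    - [0, 0, 0, 0, -25, 0]
    - [0, 0, 0, 0, -29, 0]
    - [0, 0, 0, 0, -31.5, 0]
    - [0, 0, 0, 0, -31.5, 0]

```text
time_s: 27.27
tcp_pos: [504.3, -330.1, 80.6]
ee_rot: [-1.479, -0.621, 0.624]
force: [-1.3, -0.9, 0.1]
finger_gap: 18.2
```

Request:
move_arm:
  increments:
    - [0, 0, 0, 0, 0, 0]
    - [0, 0, 0, 0, 0, 0]
    - [0, 0, 0, 0, 0, 0]
    - [0, 0, 0, 0, 0, 0]
    - [0, 0, 0, 0, 0, 0]
    - [0, -2, 0, 0, 0, 0]
    - [0, -5, 0, 0, 0, 0]
    - [0, -7, 0, 0, 0, 0]
  grip: 0

```text
time_s: 27.93
tcp_pos: [504.8, -330.3, 152.1]
ee_rot: [-1.479, -0.621, 0.624]
force: [1.4, -0.0, -0.3]
finger_gap: 42.8
```

```bash
python3 -c "
from h import *
inc((250,-480,170,.79))"
```

```text
t=27.93 pos [ 504.8 -330.3  152.1] psi 0.796 tilt 0.1 F [ 1.4 -0.  -0.3] gap 42.8 q6 -1.44
(250, -480, 170, 0.79) -> [-28.53  -1.75   7.74] [-0.1  0.4 -0.1]
```

Request:
move_arm:
  increments:
    - [-3.5, 0, 1, 0, 0, 0]
    - [-7.5, -0.5, 2, 0, 0, 0]
    - [-11.5, -1, 3.1, 0, 0, 0]
    - [-15.5, -1.5, 4.2, 0, 0, 0]
    - [-19.5, -1.7, 5.3, 0, 0, 0]
    - [-23.5, -1.7, 6.4, 0, 0, 0]
    - [-26.8, -1.7, 7.3, 0, 0, 0]
    - [-28.5, -1.7, 7.7, 0, 0, 0]

```text
time_s: 28.6
tcp_pos: [246.9, -481.9, 169.9]
ee_rot: [-1.481, -0.618, 0.623]
force: [0.7, -0.1, 0.4]
finger_gap: 42.6
```

```bash
python3 ang.py 21; python3 kn.py 21 203 208 414 420 200 207 197 205
```

```text
t=29.20 pos [ 251.3 -479.6  169.5] psi 0.798 tilt 0.09 F [-0.1  0.3  0.1] gap 42.6 q6 -1.96
(504.2, -330, 150, 0.9) -> [28.38  1.91 -7.65] [-0.1 -5.9 -0.1]
top white [414.99 201.57] ang(green axis) -0.026 r 16.4 AX -0.072  green-AX -0.025
scene white [201.6  217.09] ang(green axis) 0.037 r 15.1 AX -0.041  green-AX -0.033 axes [ 507.3 -331.5] [ 504.3 -331. ]
[[213. 197. 163. 134. 176. 226. 225. 211. 209. 210. 212. 211. 210. 210.]
 [215. 209. 195. 192. 241. 248. 225. 172. 150. 189. 211. 211. 210. 210.]
 [213. 213. 211. 211. 239. 245. 218. 145. 111. 136. 150. 188. 210. 210.]
 [211. 210. 211. 188. 157. 170. 230. 197.  97. 105. 102. 132. 188. 210.]
 [211. 211. 180. 111.  60. 146. 224. 176.  68. 104. 110. 103. 133. 189.]
 [211. 175.  91.  45.  41. 166. 191. 113.  46.  90. 106. 104. 104. 178.]
 [198. 128.  32.  40.  41.  98. 104.  58.  39.  82. 104. 104. 105. 179.]
 [179.  92.  26.  36.  42.  42.  41.  40.  43.  84. 132. 124. 105. 179.]
 [174.  80.  24.  26.  39.  44.  43.  56.  80. 155. 182. 142. 105. 178.]
 [202. 152.  66.  24.  28.  29.  42. 142. 186. 202. 185. 131. 160. 200.]
 [212. 202
[... 586 characters left out ...]
3. 217. 106.   0.   0.  34.  53.  56.  55.  57.]
 [114. 114.  95.  38.  76. 202. 255. 222.  99.   5.  14.  38.  54.  56.  55.  56.]
 [115. 112.  97.  51.  62. 153. 212. 154.  64.  18.  22.  38.  50.  56.  56.  56.]
 [112. 110. 100.  65.  43.  80. 110.  76.  32.  27.  29.  38.  48.  55.  56.  55.]
 [110. 107.  97.  68.  35.  33.  43.  31.  26.  31.  28.  38.  61.  82.  82.  66.]]
top centroid [ 510.8 -331.4] axis ang -1.169 sd [2.6 3.1] 15 from AX -0.014 6.0
scene centroid [ 509.1 -331.6] axis ang 0.184 sd [1.7 3.6] 14 from AX -0.154 4.4
top centroid [ 511.1 -331.3] axis ang -0.688 sd [2.3 2.5] 9 from AX 0.009 6.3
scene centroid [ 509.2 -331.7] axis ang 0.218 sd [1.5 2.9] 9 from AX -0.155 4.5
```

View pics/d21.png

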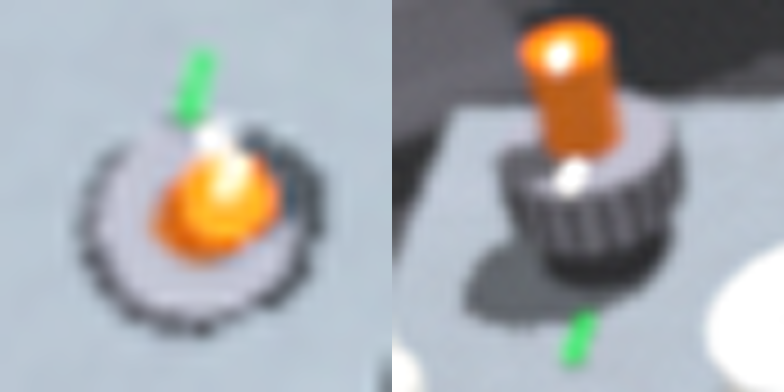

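```bash
python3 - <<'E'
from h import *
from scipy.optimize import least_squares
np.set_printoptions(linewidth=200)
F={"0":np.load("pics/scene0.npz")["im"].astype(float),"17":np.load("pics/as17.npy"),"19":np.load("pics/as19.npy"),"21":np.load("pics/as21.npy")}
rot={"0":0,"17":-1.169,"19":-1.102,"21":-.552}
def cen(m,n,z):
    ys,xs=np.nonzero(m>0);W=m[ys,xs];c=np.array(((xs*W).sum()/W.sum(),(ys*W).sum()/W.sum())); return c,plane(n,c,z)[:2]
for th in(40,70):
    pts={}
    for k,s in F.items():
        m=np.zeros(s.shape[:2]); R=(slice(199,208),slice(195,208))
        m[R]=np.clip(s[R][...,2]-th,0,None)*(s[R][...,0]>165)*(s[R][...,0]-s[R][...,1]>-30)
        c,p=cen(m,"scene",137); pts[k]=p
        if th==40: print(k,c.round(2),p.round(2),(m>0).sum())
    ks=list(F)
    def fun(v):
        cx,cy,r,ph=v; return np.concatenate([pts[k]-[cx+r*np.cos(ph+rot[k]),cy+r*np.sin(ph+rot[k])] for k in ks])
    o=least_squares(fun,[505,-330,5,.3]); print(th,o.x.round(3),"res",o.fun.round(2)); print({k:round(float(wr(o.x[3]+rot[k]-YAW)),3) for k in ks})
# ring line
pts={}
for k,s in F.items():
    m=np.zeros(s.shape[:2]); R=(slice(210,221),slice(198,214)); w=s.min(2)
    m[R]=np.clip(w[R]-208,0,None); c,p=cen(m,"scene",107); pts[k]=p; print("ring",k,c.round(2),p.round(2),(m>0).sum())
rr={"0":0,"17":-1.169,"19":-1.102,"21":-1.102}
def fun(v):
    cx,cy,r,ph=v; return np.concatenate([pts[k]-[cx+r*np.cos(ph+rr[k]),cy+r*np.sin(ph+rr[k])] for k in F])
o=least_squares(fun,[505,-330,15,.9]); print(o.x.round(3),"res",o.fun.round(2)); print({k:round(float(wr(o.x[3]+rr[k]-YAW)),3) for k in F})
E
```

```text
0 [200.1  203.59] [ 508.2  -331.69] 39
17 [198.79 203.52] [ 507.14 -334.53] 33
19 [199.02 203.45] [ 506.97 -334.02] 33
21 [199.9  203.82] [ 509.02 -332.13] 33
40 [ 5.05562e+02 -3.31785e+02  2.93800e+00  1.92000e-01] res [-0.25 -0.46 -0.07 -0.31 -0.39  0.09  0.71  0.69]
{'0': 0.416, '17': -0.753, '19': -0.686, '21': -0.136}
70 [ 5.05289e+02 -3.31812e+02  3.23200e+00  3.07000e-01] res [-0.17 -0.49 -0.   -0.6  -0.42  0.34  0.6   0.75]
{'0': 0.531, '17': -0.638, '19': -0.571, '21': -0.021}
ring 0 [208.48 214.54] [ 513.44 -318.31] 11
ring 17 [201.11 217.2 ] [ 519.22 -334.9 ] 9
ring 19 [201.6  217.07] [ 519.02 -333.82] 11
ring 21 [201.6  217.07] [ 519.01 -333.81] 11
[ 503.675 -330.746   15.797    0.905] res [ 0.02  0.01  0.29 -0.04 -0.15  0.01 -0.16  0.02]
{'0': 1.129, '17': -0.04, '19': 0.027, '21': 0.027}
```

```bash
cat > kfit.py <<'E'
from h import *
from scipy.optimize import least_squares
A0=np.array([503.68,-330.75])
def kc(s,th):
    m=np.zeros(s.shape[:2]); R=(slice(200,207),slice(198,207)); B=s[R][...,2].copy()
    m[R]=np.clip(B-th,0,None); ys,xs=np.nonzero(m>0); W=m[ys,xs]
    c=np.array(((xs*W).sum()/W.sum(),(ys*W).sum()/W.sum())); 
    rows=[(y,round(float((xs[ys==y]*W[ys==y]).sum()/W[ys==y].sum()),2)) for y in np.unique(ys) if W[ys==y].sum()>80]
    r=np.array(rows); sl=np.polyfit(r[:,0],r[:,1],1)[0] if len(r)>2 else np.nan
    return c,plane("scene",c,137)[:2],sl
def run(F,rot):
  for th in(35,60,90,120):
    P_={k:kc(s,th) for k,s in F.items()}
    for k in F: print(th,k,P_[k][0].round(2),P_[k][1].round(2),"ang about A0",f_(P_[k][1]-A0),"r",np.linalg.norm(P_[k][1]-A0).round(2),"slope",round(P_[k][2],3))
    def fun(v): return np.concatenate([P_[k][1]-[v[0]+v[2]*np.cos(v[3]+rot[k]),v[1]+v[2]*np.sin(v[3]+rot[k])] for k in F])
    o=least_squares(fun,[504,-330.7,5,.3]); print("   fit",o.x.round(2),"rms",np.sqrt((o.fun**2).mean()).round(2),{k:round(float(wr(o.x[3]+rot[k]-YAW)),3) for k in F})
E
python3 - <<'E'
from kfit import *
F={"0":np.load("pics/scene0.npz")["im"].astype(float),"17":np.load("pics/as17.npy"),"19":np.load("pics/as19.npy"),"21":np.load("pics/as21.npy")}
run(F,{"0":0,"17":-1.169,"19":-1.102,"21":-.552})
for a in (-.1,0,.1,.2):
    e=np.array([np.cos(a+YAW),np.sin(a+YAW)]); q=pix("scene",[(*(A0+r*e),137) for r in(0,2,8)]); print(a,q.round(2).tolist(),"slope",((q[2]-q[1])[0]/(q[2]-q[1])[1]).round(3))
E
```

```text
35 0 [201.76 203.41] [ 508.5  -328.05] ang about A0 0.734 r 5.53 slope 0.03
35 17 [199.75 203.2 ] [ 506.43 -332.41] ang about A0 -0.319 r 3.21 slope -0.672
35 19 [199.94 203.15] [ 506.33 -332.  ] ang about A0 -0.217 r 2.93 slope -0.612
35 21 [200.56 203.6 ] [ 508.52 -330.69] ang about A0 0.237 r 4.84 slope -0.315
   fit [ 5.0430e+02 -3.2845e+02  4.4000e+00  8.0000e-02] rms 0.2 {'0': 0.3, '17': -0.869, '19': -0.802, '21': -0.252}
60 0 [201.45 203.63] [ 509.19 -328.75] ang about A0 0.572 r 5.86 slope 0.29
60 17 [199.15 203.5 ] [ 507.25 -333.74] ang about A0 -0.473 r 4.66 slope -0.437
60 19 [199.39 203.4 ] [ 507.02 -333.21] ang about A0 -0.411 r 4.15 slope -0.351
60 21 [200.16 203.83] [ 509.21 -331.58] ang about A0 0.076 r 5.59 slope -0.097
   fit [ 5.0454e+02 -3.2951e+02  4.8200e+00  1.5000e-01] rms 0.19 {'0': 0.371, '17': -0.798, '19': -0.731, '21': -0.181}
90 0 [201.42 203.62] [ 509.12 -328.82] ang about A0 0.565 r 5.78 slope 0.297
90 17 [199.05 203.52] [ 507.3  -333.97] ang about A0 -0.502 r 4.84 slope -0.499
90 19 [199.36 203.4 ] [ 506.97 -333.28] ang about A0 -0.431 r 4.15 slope -
[... 226 characters left out ...]
] [ 509.27 -328.85] ang about A0 0.552 r 5.9 slope 0.245
120 17 [198.92 203.61] [ 507.55 -334.25] ang about A0 -0.511 r 5.22 slope -0.485
120 19 [199.32 203.4 ] [ 506.97 -333.36] ang about A0 -0.447 r 4.19 slope nan
120 21 [200.1  203.83] [ 509.17 -331.69] ang about A0 0.053 r 5.57 slope -0.095
   fit [ 5.0441e+02 -3.2979e+02  4.9800e+00  1.8000e-01] rms 0.28 {'0': 0.406, '17': -0.763, '19': -0.696, '21': -0.146}
-0.1 [[200.48, 202.41], [200.21, 202.92], [199.39, 204.46]] slope -0.529
0 [[200.48, 202.41], [200.3, 202.92], [199.75, 204.46]] slope -0.356
0.1 [[200.48, 202.41], [200.39, 202.91], [200.11, 204.44]] slope -0.182
0.2 [[200.48, 202.41], [200.48, 202.9], [200.47, 204.4]] slope -0.001
```

```bash
python3 - <<'E'
from h import *
from scipy.ndimage import map_coordinates
from scipy.optimize import least_squares
def ringfit(n,im,z,A,angs,r0=14,r1=26,key=lambda s:s.min(-1),lo=150):
    pts=[]
    for a in angs:
        rr=np.arange(r0,r1,.25); W=[(*(A+r*np.array([np.cos(a),np.sin(a)])),z) for r in rr]
        q=pix(n,W); v=map_coordinates(key(im),[q[:,1],q[:,0]],order=1)
        j=np.flatnonzero((v[:-1]>=lo)&(v[1:]<lo))
        if len(j): j=j[0]; r=rr[j]+.25*(v[j]-lo)/(v[j]-v[j+1]); pts.append((a,r))
    return np.array(pts)
for tag in("17","19","21"):
  for n,im,A,an in(("top",np.load(f"pics/at{tag}.npy"),np.array([506.,-330.5]),np.r_[np.arange(1.2,5.0,.1)]),("scene",np.load(f"pics/as{tag}.npy"),np.array([504.,-330.5]),np.r_[np.arange(-2.3,1.0,.1)])):
    p=ringfit(n,im,107,A,an)
    X=A+p[:,1:]*np.c_[np.cos(p[:,0]),np.sin(p[:,0])]
    o=least_squares(lambda v:np.hypot(*(X-v[:2]).T)-v[2],[*A,21],loss="soft_l1",f_scale=.4); o2=least_squares(lambda v:np.hypot(*(X-v).T)-21.5,A,loss="soft_l1",f_scale=.4)
    print(tag,n,len(p),o.x.round(2),"rms",o.fun.std().round(2),"fixed r",o2.x.round(2),o2.fun.std().round(2))
E
```

```text
17 top 34 [ 505.1  -330.01   21.03] rms 0.43 fixed r [ 505.65 -330.17] 0.48
17 scene 16 [ 505.96 -330.08   20.95] rms 0.91 fixed r [ 505.42 -330.29] 0.93
19 top 34 [ 505.94 -330.03   21.57] rms 0.39 fixed r [ 505.86 -330.  ] 0.39
19 scene 16 [ 507.61 -329.9    19.51] rms 0.92 fixed r [ 505.53 -330.56] 1.02
21 top 34 [ 505.94 -330.02   21.56] rms 0.38 fixed r [ 505.87 -330.  ] 0.38
21 scene 16 [ 508.   -329.72   19.05] rms 2.04 fixed r [ 505.46 -330.55] 2.27
```

```bash
python3 - <<'E'
from h import *
from scipy.ndimage import map_coordinates
F={k:(np.load(f"pics/at{k}.npy"),np.load(f"pics/as{k}.npy")) for k in("17","19","21")}
F["0"]=(np.load("pics/top0.npz")["im"].astype(float),np.load("pics/scene0.npz")["im"].astype(float))
exp={"0":0,"17":-1.169,"19":-1.102,"21":-.552}
g=np.arange(-9,9.1,.25); XX,YY=np.meshgrid(g,g); rr=np.hypot(XX,YY)
for n,i,axs in(("top",0,[(505.9,-330.0),(505.9,-330.6),(506.6,-330.5)]),("scene",1,[(503.7,-330.75),(504.0,-330.3),(505.4,-330.5)])):
  for A in axs:
    A=np.array(A); out={}
    for k in F:
        im=F[k][i]; R=rr<8
        W=np.c_[A[0]+XX[R],A[1]+YY[R],np.full(R.sum(),137.)]; q=pix(n,W); v=map_coordinates(im[...,2],[q[:,1],q[:,0]],order=1)
        w=np.clip(v-60,0,None); c=np.array([(XX[R]*w).sum(),(YY[R]*w).sum()])/w.sum(); 
        # radial-line fit: maximise sum w along direction
        th=np.arctan2(YY[R],XX[R]); rad=rr[R]
        best=max(np.arange(-1.6,1.6,.01),key=lambda a:(w*np.exp(-((rad*np.sin(th-a-YAW))/1.5)**2)*(np.cos(th-a-YAW)>0)).sum())
        out[k]=(f_(c),round(float(np.hypot(*c)),1),round(float(best),2),round(f_(c)-exp[k]-.552,3),round(float(best)-exp[k]-.552,2))
    print(n,A,out)
E
```

```text
top [ 505.9 -330. ] {'17': (-0.651, 3.7, -0.74, -0.034, -0.12), '19': (-0.563, 3.6, -0.62, -0.013, -0.07), '21': (-0.019, 3.7, -0.09, -0.019, -0.09), '0': (0.482, 3.1, 0.49, -0.07, -0.06)}
top [ 505.9 -330.6] {'17': (-0.59, 3.5, -0.66, 0.027, -0.04), '19': (-0.493, 3.5, -0.53, 0.057, 0.02), '21': (0.088, 3.7, 0.01, 0.088, 0.01), '0': (0.629, 3.2, 0.59, 0.077, 0.04)}
top [ 506.6 -330.5] {'17': (-0.648, 3.3, -0.78, -0.031, -0.16), '19': (-0.545, 3.2, -0.64, 0.005, -0.09), '21': (0.069, 3.4, -0.02, 0.069, -0.02), '0': (0.68, 2.9, 0.63, 0.128, 0.08)}
scene [ 503.7  -330.75] {'17': (-0.754, 3.4, -0.59, -0.137, 0.03), '19': (-0.639, 3.0, -0.4, -0.089, 0.15), '21': (-0.008, 3.4, 0.05, -0.008, 0.05), '0': (0.645, 3.3, 0.58, 0.093, 0.03)}
scene [ 504.  -330.3] {'17': (-0.871, 3.6, -0.68, -0.254, -0.06), '19': (-0.784, 3.1, -0.51, -0.234, 0.04), '21': (-0.146, 3.3, -0.04, -0.146, -0.04), '0': (0.55, 3.1, 0.52, -0.002, -0.03)}
scene [ 505.4 -330.5] {'17': (-1.097, 3.3, -0.84, -0.48, -0.22), '19': (-1.048, 2.8, -0.66, -0.498, -0.11), '21': (-0.198, 2.5, -0.03, -0.198, -0.03), '0': (0.773, 2.5, 0.63, 0.221, 0.08)}
```

```bash
python3 - <<'E'
from h import *
im,d=shot("scene","22"); cv2.imwrite("pics/s22.png",im[:,:,::-1])
a=np.load("pics/top0.npz")["im"].astype(float);b=np.load("pics/at21.npy")
m=(np.abs(a-b).max(2)>60); m[255:]=0
print([x for x in blobs(0,m,6)])
inc()
E
```

```text
[([341, 168, 38, 43, 582], [362.6, 188.5]), ([246, 181, 15, 8, 78], [252.4, 184.9]), ([414, 201, 4, 5, 9], [415.44, 203.0])]
t=29.25 pos [ 251.1 -479.7  169.5] psi 0.797 tilt 0.09 F [0.8 0.6 1.3] gap 42.9 q6 -1.96
```

View pics/s22.png

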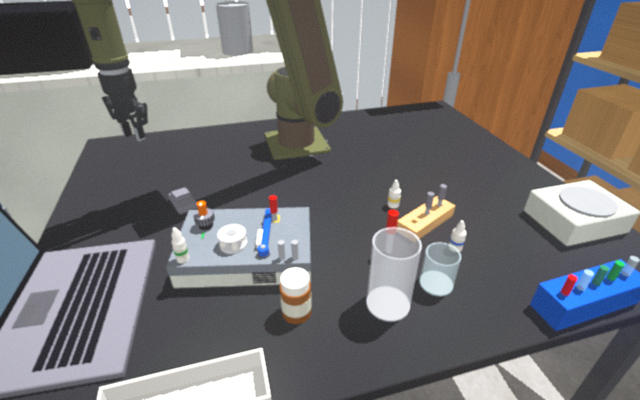

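The picture shows the red pin standing in the pump (272,205) with the blue arm against it. The grey pins are still in the rack, and everything else is where it was.

```bash
python3 -c "
from h import *
print(bot.job_done())"
```

```text
the job is handed in; nothing more can be done
None
```

The job is handed in at about 29 s of the 64 s allowed, with the pin set, the ring turned to the mark and then the knob.

- **Pin:** I took the red-headed pin from the rack, pushed the blue arm in with its shank and lowered it into the yellow-framed hole until it met the bottom at about 13 N. The pin's top then measured 133 mm above the bench, against 135 mm expected fully down. The arm rests against the shank.
- **Grey ring:** it took one turn of about −1.17 rad and a re-grip of +0.065 rad. The last checks put its line within about 0.03 rad of the green mark.
- **Orange knob:** it was turned +0.55 rad. Most estimates put its line within about 0.06 rad of the mark. The stripe is only about 4 pixels long, and a few cruder fits gave anything from −0.25 to +0.2 rad. The ring did not move while the knob was turned.
- **Rest of the bench:** comparing the first and last top views, only the arm, the pin and the dial had changed. The strip nearest the robot, where the arm itself shows, was left out of that comparison.

One thing disagreed with the description: the real fingertips sat about 33 mm behind the reported TCP along the tool. I measured this in the images and allowed for it in every grasp.

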